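# Tip the tuner lugs out of a tall tin under a low shelf

## Robot

A 7-joint arm with a two-finger parallel gripper is mounted at the origin on the work surface. World frame = base frame: x ahead of the robot, y to its left, z up, the work surface at z = 0. Lengths are in mm, angles in rad, forces in N, time in s.
With the tool pointing down it reaches from about 350 to 900 mm from the base axis. Payload 19.9 kg.
Tool frame: the origin (TCP) lies between the finger pads; the fingertips stand 11 mm ahead of it and the grasp point (between the pads) lies 8 mm behind it; z points along the fingers, y is the line along which they close (so a half turn about z gives the same grasp; the last joint's range is limited). The gripper opens to 85 mm and grips with 20 to 120 N. Pads are 22 mm wide; open, the fingers measure 114 mm over their backs; the gripper's body (76 mm by 85 mm) begins 54 mm behind the grasp point. The pads swing forward as they close: fully open they stand 13 mm farther back than shut.
Start: joints at [-0.042, 0.417, -0.01, 1.614, 0.005, 1.111, -0.053], TCP at [624.982, 0.003, 242.26] pointing down, gripper open.
Joint ranges: [-2.81, 2.81], [-0.39, 2.02], [-1.27, 1.25], [0.06, 2.57], [-1.19, 4.33], [0.19, 2], [-2.82, 2.82]. Speed limits (rad/s): [1.89, 1.89, 2.39, 2.39, 3.01, 3.01, 3.01].

## Interface

Orientations are given as a unit quaternion [w, x, y, z].
In Python, from station import manip gives the robot as it stands. The module is installed in compiled form; this text tells all that it offers.
- The arm moves only by the tool play_rows, never from a script. Its argument "plan" is a list of rows, each a list of 3 entries, a list of its own where there are three numbers: the closure, from 0 (fully open) to 1 (shut), then the shift along the tool's x, y, z normalised to -1 to 1, where 1 is 0.1 m, then the turn, a rotation vector about the tool's x, y, z normalised to -1 to 1, where 1 is 1.5 rad. A call has 1 to 10 rows; each row is the pose to reach, as a shift and turn from the pose commanded when the call began, along the tool's axes at that moment; what a row does not reach only later rows make up. A row lasts 1/10 s, in which the tool goes at most 50 mm and 8.59 degrees, less where a joint would pass 70% of its speed; a pose out of reach is approached as far as the arm can. A call with a number of a shift or a turn outside -1 to 1 is refused whole. A call with a gripper value outside its range is refused whole. The fingers move at their own pace and stop on an object; the grip force is fixed at half the most. Time passes only in rows, so rows that repeat a pose let the fingers close. It gives the time, the measured TCP pose, the force, the opening and the grip force at its end, in the units of the state.
- manip.read_state(): the state, without advancing time (a new reading comes with each control period).
- manip.read_camera(name): name is "scene" or "side" or "wrist"; returns a dict with "img" (480x640x3 uint8, red, green, blue), "fovy" (degrees; the focal length in pixels is half the picture's height over the tangent of half this angle, whatever the lens; pixels are square), "cx", "cy" (the principal point, pixels), "eye" and "attitude" of the camera in the world. Camera axes: x right, y up, looking along -z (the intrinsics and any distortion apply to the point x, -y, -z); pixel columns grow to the right and rows downward; lengths in mm; the calibration is good to about 2 mm. A picture is of the moment at which its call begins. There is no depth.
- manip.hand_in(): hands the job in; it is judged then, once.
The state is a dict: "time": time; "q": joint angles; "joint_velocities": joint speeds; "tau": joint torques, N m; "tool_pos": TCP position; "ee_rot": TCP orientation; "contact_force": force on the tool from outside, world axes, zero at the start; "ft_torque": the same for the moment, N m; "opening": opening from 0.0 (shut) to 1.0 (fully open); "finger_force": force on a finger pad.
Only numpy, scipy, OpenCV 4.12 (cv2) and the standard library are available. Lean on these libraries where they do the work, as an engineer would, in place of code of your own. Each camera call takes 0.05 s, during which the arm holds its last target. There are 200 camera calls.

## Task

Empty the brass tuner lugs from the tall tin into the grey parts tray that is screwed down under the low slatted shelf: feed the mouth of the tin in under the shelf, over the tray, and tip it until all six lugs lie in the tray, without knocking the shelf. Then stand the empty tin upright on the bench again, and leave the glue bottle, the solvent can and the tape roll where they are.

Things in the scene. Friction and masses are not known exactly. Their poses are not given: they have to be found in the camera images.
- tin: Tall open-topped tin, green with a cream and red band and steel rims: 52 x 52 mm outside, 200 mm tall, walls and bottom 3 mm, about 180 g empty, loose, upright at the start. Origin at the centre of its underside; z points from bottom to mouth, x and y are square to its flat sides. Smooth inside: lugs start to slide out once the mouth points 13 to 20 degrees below level; 35 empties it quickly.
- tin_mouth (a point): Centre of the tin's open mouth, 200 mm along the tin's z from its origin; axes as the tin's.
- riser: Slatted wooden shelf, fixed. Origin on the bench under its centre; x points level inwards from its open front, y along the front edge, z up. 240 mm deep (front edge at x -120), 340 wide; underside of the slats 150 above the bench, top 168. 28 mm square posts at the corners leave a front opening 284 wide. A few drum hoops at the back of the top reach 225 above the bench.
- tray: Grey parts tray, fixed under the shelf. Origin on the bench under its centre (15 mm nearer the front than the shelf's), axes as the shelf's. Outside 170 mm along x by 240 mm along y, walls and floor 4 mm; its front wall (x -85 mm, 20 mm behind the shelf's front edge) is 30 mm high, the other three 45 mm.
- lug0: One of six loose brass tuner lugs: a plain block 28 x 14 x 12 mm, about 40 g, with two small dark holes. Origin at the centre of one 28 x 14 mm face, x along the 28 mm. At the start the six lie at the bottom of the tin in two layers of three.
- lug1: One of six loose brass tuner lugs: a plain block 28 x 14 x 12 mm, about 40 g, with two small dark holes. Origin at the centre of one 28 x 14 mm face, x along the 28 mm. At the start the six lie at the bottom of the tin in two layers of three.
- lug2: One of six loose brass tuner lugs: a plain block 28 x 14 x 12 mm, about 40 g, with two small dark holes. Origin at the centre of one 28 x 14 mm face, x along the 28 mm. At the start the six lie at the bottom of the tin in two layers of three.
- lug3: One of six loose brass tuner lugs: a plain block 28 x 14 x 12 mm, about 40 g, with two small dark holes. Origin at the centre of one 28 x 14 mm face, x along the 28 mm. At the start the six lie at the bottom of the tin in two layers of three.
- lug4: One of six loose brass tuner lugs: a plain block 28 x 14 x 12 mm, about 40 g, with two small dark holes. Origin at the centre of one 28 x 14 mm face, x along the 28 mm. At the start the six lie at the bottom of the tin in two layers of three.
- lug5: One of six loose brass tuner lugs: a plain block 28 x 14 x 12 mm, about 40 g, with two small dark holes. Origin at the centre of one 28 x 14 mm face, x along the 28 mm. At the start the six lie at the bottom of the tin in two layers of three.
- glue: Bystander: white glue bottle with orange cap, 58 mm across, 170 mm tall, upright. Origin at the centre of its underside.
- can: Bystander: closed metal solvent can, 56 x 85 mm, 140 mm tall with its cap, upright. Origin at the centre of its underside; y along the 85 mm.
- tape: Bystander: roll of buff tape lying flat, 90 mm across, 24 mm high. Origin at the centre of its underside.
Mind the look-alikes: they are no part of the job. Of the things that look like the tin, the middle-sized one is meant.

How it is judged:
By the outcome, as a careful person would: the job done as asked, in the order asked, and still so for the second after the job is handed in, with the robot touching nothing.
It also fails if it takes over 72 s, if anything falls off the work surface, if the arm or the gripper's body presses on something with over 40 N, if the wrist force passes 120 N, or if a joint passes its speed limit or range.

## Working session

There is one attempt and no reset: what is moved stays moved. The work goes in short steps, Python scripts to look and compute and a tool call to move; the robot and the scene stay as the last step left them, time stands still between calls to the robot, and variables do not carry over. Pictures are saved under pics/ and viewed, at most 10 in all, crops included, and the job is handed in when it is done.

Besides the shell and the picture viewer there is one more tool, called after "Request:" as name([rows], argument=value, ...), one row to a line, values as JSON. play_rows: Moves the arm, as the interface text tells. Scaled input: -1 to 1 covers 0.1 m each way for a shift and 1.5 rad each way for a turn. Its arguments: {"type":"object","properties":{"plan":{"type":"array"}},"required":["plan"]}

```bash
mkdir -p pics
python3 - <<'E'
from station import manip
import cv2,json,numpy as np
ims=[]
for n in("scene","side","wrist"):
    c=manip.read_camera(n); cv2.imwrite(f"pics/{n}0.png",c["img"][:,:,::-1]); print(n,{k:(v if k!="img" else 0) for k,v in c.items()})
print(manip.read_state())
E
```

```text
scene {'img': 0, 'fovy': 48.920859338983625, 'cx': 327.60876249553996, 'cy': 241.70661192471528, 'eye': array([1072.06205915, -271.81173558,  954.51877237]), 'attitude': array([0.81354051, 0.26098627, 0.16378748, 0.49316495])}
side {'img': 0, 'fovy': 53.29897130967473, 'cx': 325.27261439849434, 'cy': 235.10716974096033, 'eye': array([ -73.03815952, -749.45731072,  672.19509568]), 'attitude': array([ 0.80696296,  0.47551764, -0.17747473, -0.30198755])}
wrist {'img': 0, 'fovy': 65.83711947992273, 'cx': 327.11617513063607, 'cy': 233.8336474914125, 'eye': array([624.56327105,  79.58984336, 372.82689664]), 'attitude': array([ 9.87810326e-01, -1.55661577e-01,  3.70047472e-04,  3.10174418e-04])}
{'time': 0.15, 'q': array([-0.04148612,  0.41784858, -0.01033245,  1.61401361,  0.00471295,
        1.11068003, -0.05301131]), 'joint_velocities': array([-0.00134042, -0.00087531,  0.00088824, -0.00288113,  0.0018625 ,
        0.00019354, -0.0012385 ]), 'tau': array([ 4.94602627e-04, -8.64738035e+01,  6.78995568e-01, -4.35059202e+01,
        1.90656655e-02,  5.86454262e-03, -4.75439651e-05]), 'tool_pos': array([ 6.24757580e+02, -7.49952639e-05,  2.41805891e+02]), 'ee_rot': array([-2.98944823e-04,  7.07101384e-01,  7.07112027e-01, -3.53442042e-04]), 'contact_force': array([ 0.24638357,  0.12126397, -0.16311267]), 'ft_torque': array([-0.04242984, -0.00161226,  0.05063469]), 'finger_force': 0.0, 'opening': 0.9999975359825921}
```

View pics/scene0.png

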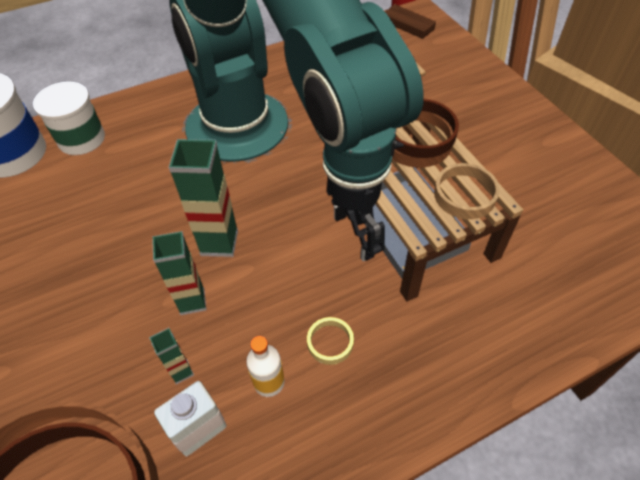

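View pics/side0.png

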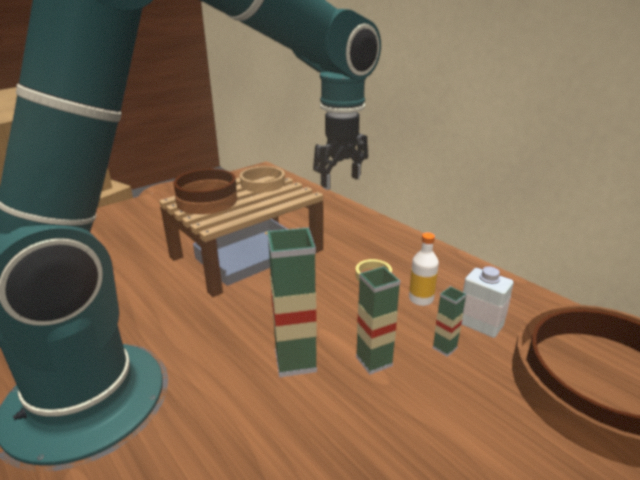

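Three look-alike tins: the large one at scene (205,200), the middle one at (180,272) and the small one at (170,355). The middle one at (180,272) in scene and (378,318) in side is meant. I'll confirm it in a crop and refine the corners.

```bash
cat > h.py <<'E'
import numpy as np, cv2
from scipy.spatial.transform import Rotation as R
from station import manip
def rot(q): return R.from_quat(np.r_[q[1:],q[0]])
def ray(c,u,v):
    f=240/np.tan(np.radians(c["fovy"]/2))
    d=rot(c["attitude"]).apply([(u-c["cx"])/f,-(v-c["cy"])/f,-1]); return np.array(c["eye"]),d/np.linalg.norm(d)
def onz(c,u,v,z):
    e,d=ray(c,u,v); return e+d*(z-e[2])/d[2]
def proj(c,p):
    f=240/np.tan(np.radians(c["fovy"]/2)); x=rot(c["attitude"]).inv().apply(np.array(p)-c["eye"])
    return c["cx"]-f*x[0]/x[2], c["cy"]+f*x[1]/x[2]
E
python3 - <<'E'
import cv2,numpy as np
a=cv2.imread("pics/scene0.png");b=cv2.imread("pics/side0.png")
t1=cv2.resize(a[225:325,140:240],(400,400),interpolation=cv2.INTER_CUBIC)
t2=cv2.resize(b[255:380,340:465],(400,400),interpolation=cv2.INTER_CUBIC)
t3=cv2.resize(a[160:310,370:530],(400,375),interpolation=cv2.INTER_CUBIC)[:200]
s=cv2.resize(b[160:300,155:335],(400,311),interpolation=cv2.INTER_CUBIC)[:200]
cv2.imwrite("pics/crop1.png",np.vstack([np.hstack([t1,t2]),np.hstack([t3,s])]))
E
```

```text
(no output)
```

View pics/crop1.png

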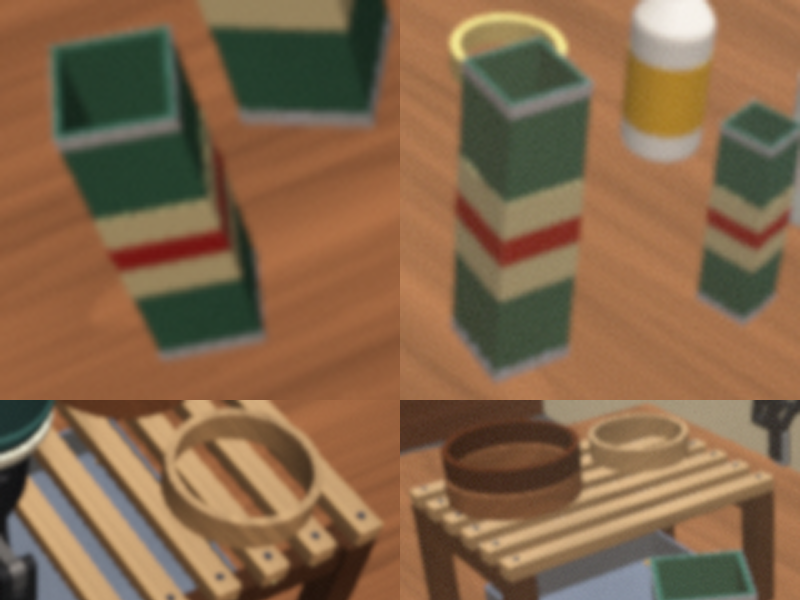

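The crop confirms it: the middle tin's rim corners are at scene (152,236), (182,232), (185,256), (154,260), and the shelf's hoops sit along its far edge in the side view. Next I compute poses and check sizes.

Run:
```python
from h import *
np.set_printoptions(precision=0,suppress=True)
S=manip.read_camera("scene");D=manip.read_camera("side");W=manip.read_camera("wrist")
cv2.imwrite("pics/w.png",W["img"][:,:,::-1])
print("scene tin top",*[onz(S,*p,200)[:2] for p in [(152.5,236.2),(182,232),(185,256.2),(153.7,260)]])
print("base",*[onz(S,*p,0)[:2] for p in [(180,314.2),(205.5,308.7)]])
print("side tin top",*[onz(D,*p,200)[:2] for p in [(359.7,275.3),(385.3,267.5),(399.4,281.6),(372.2,289.4)]])
print("base",*[onz(D,*p,0)[:2] for p in [(357.2,356.6),(370.3,373.1),(393.1,364.4)]])
print("shelf side",*[onz(D,*p,168)[:2] for p in [(208,240),(323,198),(162,203),(265,165)]])
print("shelf scene",*[onz(S,*p,168)[:2] for p in [(521,210),(420,257)]])
print("glue scene",onz(S,268,388,0)[:2],"side",onz(D,423,300,0)[:2])
print("can top",onz(S,182,403,140)[:2],onz(D,490,273,140)[:2])
print("tape",onz(S,330,341,12)[:2])
print("big",onz(S,215,252,0)[:2],onz(D,297,372,0)[:2])
print("small",onz(S,181,378,0)[:2],onz(D,447,350,0)[:2])
def tri(a,b):
    e,d=ray(S,*a);g,h=ray(D,*b);t=np.linalg.lstsq(np.c_[d,-h],g-e,rcond=None)[0];return (e+d*t[0]+g+h*t[1])/2,np.linalg.norm(e+d*t[0]-g-h*t[1])
```

```text
scene tin top [ 428. -298.] [ 443. -248.] [ 496. -260.] [ 479. -311.]
base [ 477. -312.] [ 489. -261.]
side tin top [ 435. -257.] [ 488. -269.] [ 473. -316.] [ 421. -301.]
base [ 443. -252.] [ 431. -300.] [ 481. -313.]
shelf side [321.  86.] [646.  87.] [326. 327.] [670. 377.]
shelf scene [669. 346.] [671. 115.]
glue scene [ 702. -215.] side [ 689. -219.]
can top [ 716. -352.] [ 703. -360.]
tape [676. -71.]
big [ 364. -195.] [ 327. -206.]
small [ 608. -353.] [ 593. -357.]
```

View pics/w.png

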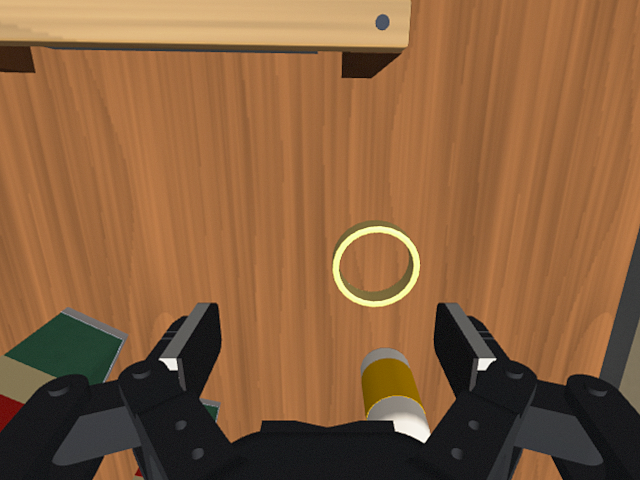

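The wrist view shows the shelf's front corner at (410,47) and the tape at (377,265). The large tin at about (335,-190) blocks a level reach to the meant tin. I'll grasp the meant tin from above first, set it in the open, and regrasp it level there for the pour.

Request:
play_rows([
  [0,[-0.5,-0.3,-0.5],[0,0,0]],
  [0,[-0.95,-0.56,-0.8],[0,0,0]],
  [0,[-0.95,-0.56,-0.8],[0,0,0]],
  [0,[-0.95,-0.56,-0.8],[0,0,0]],
])

```text
time: 0.7
tool_pos: [568.2, -99.5, 325.6]
ee_rot: [0.002, 0.709, 0.705, 0.001]
contact_force: [0.4, 0.3, 0.4]
opening: 1.003
finger_force: 0.0
```

Request:
play_rows([
  [0,[-0.5,-0.3,0],[0,0,0]],
  [0,[-0.95,-0.56,0],[0,0,0]],
  [0,[-0.95,-0.56,0],[0,0,0]],
  [0,[-0.95,-0.56,0],[0,0,0]],
])

```text
time: 1.1
tool_pos: [512.1, -191.6, 322.3]
ee_rot: [0.0, 0.708, 0.706, -0.0]
contact_force: [0.5, 0.8, -0.2]
opening: 1.001
finger_force: 0.0
```

Request:
play_rows([
  [0,[-0.5,-0.3,0],[0,0,0.08]],
  [0,[-0.9,-0.55,0],[0,0,0.17]],
  [0,[-0.9,-0.55,0],[0,0,0.17]],
  [0,[-0.9,-0.55,0],[0,0,0.17]],
  [0,[-0.9,-0.55,0],[0,0,0.17]],
])

```text
time: 1.6
tool_pos: [459.2, -278.3, 322.0]
ee_rot: [-0.0, 0.79, 0.613, 0.0]
contact_force: [0.2, 0.2, -0.3]
opening: 0.999
finger_force: 0.0
```

Run:
```python
from h import *
np.set_printoptions(precision=3,suppress=True)
s=manip.read_state();print(s["time"],s["q"],s["tool_pos"],s["ee_rot"],s["contact_force"])
W=manip.read_camera("wrist");cv2.imwrite("pics/w2.png",W["img"][:,:,::-1])
S=manip.read_camera("scene")
# shelf corner from the first wrist view
class C:pass
c=dict(fovy=65.837,cx=327.1,cy=233.8,eye=np.array([624.56,79.59,372.83]),attitude=[.98781,-.15566,.00037,.00031])
for p in[(409,0),(410,20),(410,46),(0,40),(200,42)]:print(p,onz(c,*p,168),onz(c,*p,150))
for z in(240,260,280,300):print("big top",z,[onz(S,*p,z)[:2] for p in[(173,142),(217,142),(177,172),(222,170)]])
# consistency check of the assumed kinematics
q=s["q"];E=R.from_euler
print(( E('z',q[0])*E('y',q[1])*E('z',q[2])*E('y',q[3])*E('z',q[4])*E('y',q[5])*E('z',q[6])).as_matrix(),rot(s["ee_rot"]).as_matrix())
```

```text
1.6 [ 0.328  0.191  0.185  1.738 -0.038  1.216  0.271] [ 459.209 -278.283  322.037] [-0.     0.79   0.613  0.   ] [ 0.195  0.225 -0.288]
(409, 0) [663.862 131.918 168.   ] [667.316 136.517 150.   ]
(410, 20) [664.936 123.374 168.   ] [668.484 127.222 150.   ]
(410, 46) [665.732 111.885 168.   ] [669.35  114.723 150.   ]
(0, 40) [461.785 114.503 168.   ] [447.481 117.571 150.   ]
(200, 42) [561.128 113.644 168.   ] [555.554 116.636 150.   ]
big top 240 [array([ 257.548, -195.698]), array([ 297.728, -119.918]), array([ 338.121, -213.591]), array([ 372.465, -137.808])]
big top 260 [array([ 280.347, -197.829]), array([ 319.402, -124.17 ]), array([ 358.664, -215.221]), array([ 392.048, -141.559])]
big top 280 [array([ 303.146, -199.959]), array([ 341.076, -128.421]), array([ 379.208, -216.851]), array([ 411.63, -145.31])]
big top 300 [array([ 325.945, -202.09 ]), array([ 362.75 , -132.673]), array([ 399.752, -218.48 ]), array([ 431.212, -149.061])]
[[-0.968 -0.249 -0.   ]
 [-0.249  0.968 -0.001]
 [ 0.    -0.001 -1.   ]] [[ 0.249  0.968 -0.   ]
 [ 0.968 -0.249  0.001]
 [ 0.001 -0.    -1.   ]]
```

View pics/w2.png

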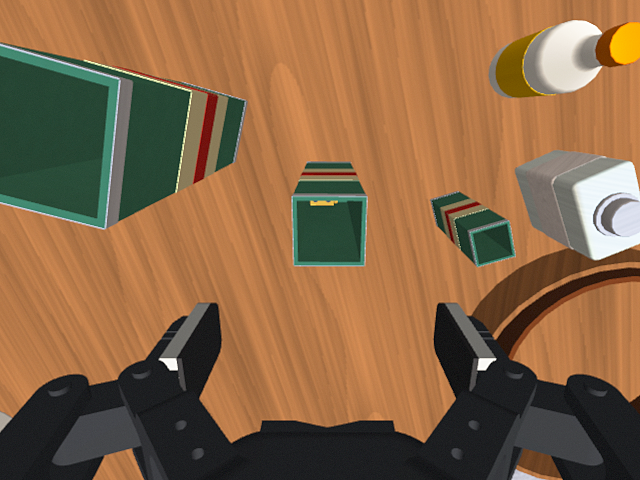

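The wrist view shows the meant tin's mouth at (329,230), square to the gripper, with brass lugs visible inside at (322,203). It is the middle one of the three.

Run:
```python
from h import *
np.set_printoptions(precision=1,suppress=True)
s=manip.read_state();W=manip.read_camera("wrist")
P=[onz(W,*p,200) for p in[(292,195),(365,195),(366,265),(294,265)]];c=np.mean(P,0);print(np.array(P)[:,:2],c)
print("tool-frame offset",rot(s["ee_rot"]).inv().apply(c-s["tool_pos"]),W["eye"])
print([onz(W,*p,290)[:2] for p in[(120,78),(106,228)]],[onz(W,*p,0)[:2] for p in[(245,100),(235,162)]])
```

```text
[[ 441.6 -246.9]
 [ 490.7 -259.5]
 [ 480.  -311. ]
 [ 428.5 -297.8]] [ 460.2 -278.8  200. ]
tool-frame offset [ -0.2   1.2 122.1] [ 478.5 -201.3  453.2]
[array([ 400.3, -166.7]), array([ 367.5, -224.3])] [array([ 390.8, -162.7]), array([ 356.9, -226.9])]
```

Request:
play_rows([
  [0,[0,0,0.3],[0,0,0]],
  [0,[0,0,0.6],[0,0,0]],
  [0,[0,0.01,0.9],[0,0,0]],
  [0,[0,0.01,1],[0,0,0]],
  [0,[0,0.01,1],[0,0,0]],
])

```text
time: 2.25
tool_pos: [458.9, -279.5, 221.5]
ee_rot: [-0.001, 0.791, 0.612, -0.0]
contact_force: [-0.2, -0.3, -0.5]
opening: 1.001
finger_force: 0.0
```

Request:
play_rows([
  [0,[0,0,0.3],[0,0,0]],
  [0,[0,0,0.55],[0,0,0]],
  [0,[0,0,0.55],[0,0,0]],
  [1,[0,0,0.55],[0,0,0]],
  [1,[0,0,0.55],[0,0,0]],
  [1,[0,0,0.55],[0,0,0]],
  [1,[0,0,0.55],[0,0,0]],
  [1,[0,0,0.55],[0,0,0]],
  [1,[0,0,0.55],[0,0,0]],
  [1,[0,0,0.55],[0,0,0]],
])

```text
time: 3.25
tool_pos: [459.8, -280.7, 169.2]
ee_rot: [0.001, 0.791, 0.611, 0.001]
contact_force: [-1.6, 0.3, 9.5]
opening: 0.6
finger_force: 62.0
```

Run:
```python
from h import *
np.set_printoptions(precision=4,suppress=True)
s=manip.read_state();print(s["time"],s["q"],s["tool_pos"],s["opening"],s["finger_force"],s["contact_force"])
```

```text
3.25 [ 0.3486  0.3509  0.1725  1.9057 -0.0763  0.8886  0.3039] [ 459.8383 -280.686   169.184 ] 0.6002628140443756 61.99602484703064 [-1.6065  0.3309  9.47  ]
```

Request:
play_rows([
  [1,[0,0,-0.1],[0,0,0]],
  [1,[0,0,-0.3],[0,0,0]],
  [1,[0,0.1,-0.6],[0,0,0]],
  [1,[0.05,0.25,-0.9],[0,0,0]],
  [1,[0.1,0.4,-1],[0,0,0]],
  [1,[0.1,0.4,-1],[0,0,0]],
])

```text
time: 3.85
tool_pos: [502.3, -280.3, 269.9]
ee_rot: [0.002, 0.791, 0.612, 0.001]
contact_force: [0.6, 0.2, -5.7]
opening: 0.6
finger_force: 64.8
```

Request:
play_rows([
  [1,[0.2,-0.03,0],[0,0,0]],
  [1,[0.45,-0.06,0],[0,0,0]],
  [1,[0.7,-0.1,0],[0,0,0]],
  [1,[0.9,-0.12,0],[0,0,0]],
  [1,[0.9,-0.12,0],[0,0,0]],
])

```text
time: 4.35
tool_pos: [511.2, -187.6, 267.4]
ee_rot: [-0.001, 0.79, 0.613, 0.0]
contact_force: [-0.3, -1.0, -5.4]
opening: 0.601
finger_force: 64.7
```

Request:
play_rows([
  [1,[0.2,-0.03,0],[0,0,-0.04]],
  [1,[0.45,-0.06,0],[0,0,-0.12]],
  [1,[0.7,-0.1,0],[0,0,-0.2]],
  [1,[0.85,-0.12,0],[0,0,-0.29]],
  [1,[0.85,-0.12,0],[0,0,-0.37]],
  [1,[0.85,-0.12,0],[0,0,-0.4]],
  [1,[0.85,-0.12,0],[0,0,-0.4]],
])

```text
time: 5.05
tool_pos: [520.6, -105.7, 267.3]
ee_rot: [-0.0, 0.575, 0.818, -0.0]
contact_force: [-1.3, -0.1, -4.6]
opening: 0.6
finger_force: 64.8
```

Run:
```python
from h import *
np.set_printoptions(precision=4,suppress=True)
s=manip.read_state();print(s["time"],s["q"],s["tool_pos"],s["ee_rot"],s["opening"],s["finger_force"],s["contact_force"])
W=manip.read_camera("wrist");cv2.imwrite("pics/w3.png",W["img"][:,:,::-1])
```

```text
5.05 [ 0.1426  0.2256 -0.0005  1.8181  0.0005  1.0983  0.4877] [ 520.6187 -105.6724  267.3372] [-0.0001  0.5749  0.8182 -0.0003] 0.5995745851074961 64.84172344207764 [-1.2751 -0.0702 -4.5845]
```

```bash
cat > kin.py <<'E'
import numpy as np
from scipy.spatial.transform import Rotation as R
from scipy.optimize import least_squares
E=R.from_euler
def fk(q,p):
    h,L1,L2,L3,a1,a2=p
    A=E('z',-q[0])*E('y',q[1])*E('z',-q[2]); B=A*E('y',q[3])*E('z',-q[4]); C=B*E('y',q[5])*E('z',-q[6]+np.pi/2)
    return np.array([0,0,h])+A.apply([a1,0,L1])+B.apply([a2,0,L2])+C.apply([0,0,L3]),C
lo=np.array([-2.81,-.39,-1.27,.06,-1.19,.19,-2.82]);hi=np.array([2.81,2.02,1.25,2.57,4.33,2,2.82])
E
python3 - <<'E'
from kin import *
np.set_printoptions(precision=3,suppress=True)
D=[([-0.04148612,0.41784858,-0.01033245,1.61401361,0.00471295,1.11068003,-0.05301131],[624.758,0,241.806]),
([0.328,0.191,0.185,1.738,-0.038,1.216,0.271],[459.209,-278.283,322.037]),
([0.3486,0.3509,0.1725,1.9057,-0.0763,0.8886,0.3039],[459.838,-280.686,169.184]),
([0.1426,0.2256,-0.0005,1.8181,0.0005,1.0983,0.4877],[520.619,-105.672,267.337])]
for h in(300,340,360):
    f=lambda p:np.concatenate([fk(q,np.r_[h,p,0,0])[0]-x for q,x in D])
    r=least_squares(f,[400,400,250]);print(h,r.x,np.abs(r.fun).max())
q,x=D[3];print(fk(q,[340,400,400,250,0,0])[1].as_matrix())
E
```

```text
300 [438.105 491.997 236.376] 30.702905135819424
340 [437.946 492.038 276.205] 30.699083905662313
360 [437.867 492.058 296.12 ] 30.69717328763721
[[-0.339  0.941 -0.   ]
 [ 0.941  0.339 -0.   ]
 [-0.    -0.001 -1.   ]]
```

Request:
play_rows([
  [1,[0.15,0.12,0],[0,0,0]],
  [1,[0.4,0.32,0],[0,0,0]],
  [1,[0.7,0.55,0],[0,0,0]],
  [1,[0.95,0.76,0],[0,0,0]],
  [1,[0.95,0.76,0.3],[0,0,0]],
  [1,[0.95,0.76,0.6],[0,0,0]],
  [1,[0.95,0.76,0.85],[0,0,0]],
  [1,[0.95,0.76,0.97],[0,0,0]],
  [1,[0.95,0.76,0.99],[0,0,0]],
  [1,[0.95,0.76,0.99],[0,0,0]],
])

```text
time: 6.1
tool_pos: [560.6, 9.6, 168.6]
ee_rot: [0.0, 0.576, 0.818, -0.0]
contact_force: [0.2, -0.3, -4.1]
opening: 0.602
finger_force: 66.2
```

Request:
play_rows([
  [0,[0,0,0],[0,0,0]],
  [0,[0,0,0],[0,0,0]],
  [0,[0,0,0],[0,0,0]],
  [0,[0,0,0],[0,0,0]],
  [0,[0,0,0],[0,0,0]],
  [0,[0,0,-0.3],[0,0,0]],
  [0,[0,0,-0.6],[0,0,0]],
  [0,[0,0,-1],[0,0,0]],
  [0,[0,0,-1],[0,0,0]],
])

```text
time: 7.0
tool_pos: [562.4, 10.0, 273.3]
ee_rot: [0.003, 0.575, 0.818, 0.002]
contact_force: [0.8, 0.2, -1.3]
opening: 0.997
finger_force: 0.0
```

Run:
```python
from h import *
np.set_printoptions(precision=4,suppress=True)
s=manip.read_state();print(s["time"],s["q"],s["tool_pos"],s["ee_rot"],s["opening"],s["contact_force"])
W=manip.read_camera("wrist");cv2.imwrite("pics/w4.png",W["img"][:,:,::-1])
```

```text
7.0 [-0.0154  0.2748 -0.069   1.7403  0.021   1.12    0.254 ] [562.4131   9.9506 273.2908] [0.0028 0.5753 0.8179 0.0022] 0.9972395990878893 [ 0.7574  0.2217 -1.3421]
```

View pics/w4.png

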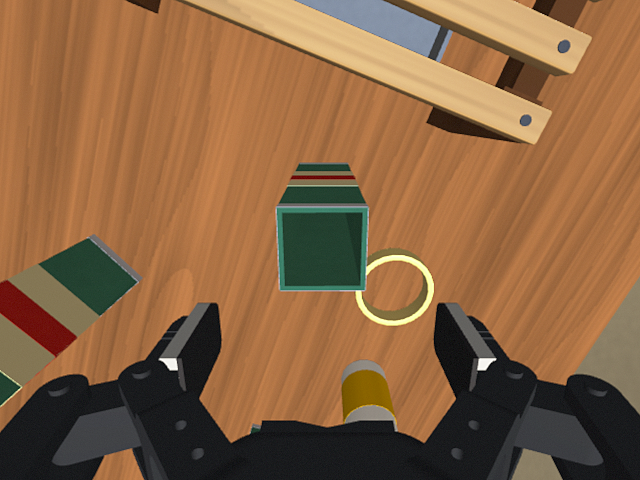

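The tin stands upright with its mouth at (322,249), where I placed it. Next I raise the arm and tilt the tool, which gives data to identify the wrist kinematics.

Request:
play_rows([
  [0,[0,-0.2,-0.5],[0,0,0]],
  [0,[-0.1,-0.5,-1],[0,-0.1,0]],
  [0,[-0.1,-0.9,-1],[0,-0.2,0]],
  [0,[-0.1,-0.9,-1],[0,-0.3,0]],
  [0,[-0.1,-0.9,-1],[0,-0.4,0]],
  [0,[-0.1,-0.9,-1],[0,-0.4,0]],
  [0,[-0.1,-0.9,-1],[0,-0.4,0]],
])

```text
time: 7.75
tool_pos: [478.9, -29.6, 367.3]
ee_rot: [0.241, 0.549, 0.782, -0.17]
contact_force: [0.2, -0.2, 0.4]
opening: 0.998
finger_force: 0.0
```

Run:
```python
from h import *
from kin import E,least_squares
import json
np.set_printoptions(precision=4,suppress=True)
s=manip.read_state();print(s["time"],s["q"],s["tool_pos"],s["ee_rot"],s["joint_velocities"].max())
json.dump([list(s["q"]),list(s["tool_pos"])],open("d5.json","w"))
D=[([-0.04148612,0.41784858,-0.01033245,1.61401361,0.00471295,1.11068003,-0.05301131],[624.758,0,241.806]),
([0.328,0.191,0.185,1.738,-0.038,1.216,0.271],[459.209,-278.283,322.037]),
([0.3486,0.3509,0.1725,1.9057,-0.0763,0.8886,0.3039],[459.838,-280.686,169.184]),
([0.1426,0.2256,-0.0005,1.8181,0.0005,1.0983,0.4877],[520.619,-105.672,267.337]),
([-0.0154,0.2748,-0.069,1.7403,0.021,1.12,0.254],[562.413,9.951,273.291]),(list(s["q"]),list(s["tool_pos"]))]
def fk(q,p):
    h,L1,L2,L3,a1,a2,a3,d1,d2,d3=p
    A=E('z',-q[0])*E('y',q[1])*E('z',-q[2]); B=A*E('y',q[3])*E('z',-q[4]); W=B*E('y',q[5]);C=W*E('z',-q[6]+np.pi/2)
    return np.array([0,0,h])+A.apply([a1,d1,L1])+B.apply([a2,d2,L2])+W.apply([a3,d3,L3]),C
pr=np.array([365,400,400,300,0,0,0,0,0,0.]);sg=np.array([30,60,100,80,30,30,60,40,40,60.])
f=lambda p:np.r_[np.concatenate([fk(q,p)[0]-x for q,x in D])/1.0,(p-pr)/sg]
r=least_squares(f,pr);print(r.x);print(r.fun[:18].reshape(-1,3))
q,_=D[-1];print(fk(q,r.x)[1].as_quat()[[3,0,1,2]])
```

```text
7.75 [-0.1974  0.0165 -0.1674  1.9439  0.6346  1.264  -0.2411] [478.9415 -29.5633 367.3475] [ 0.2405  0.549   0.7822 -0.17  ] 0.027456669305369077
[289.2915 501.2816 467.9966 303.8495   1.5033  -7.6454   2.795  -32.1159
   0.4699   1.0621]
[[ 0.2796  0.1827 -0.3084]
 [-2.4845  1.3923  1.0009]
 [-0.4129  0.1128  0.1951]
 [ 0.4744  0.0891 -0.0086]
 [ 1.1549  0.2496 -0.3516]
 [ 1.3882  0.2066 -0.4432]]
[ 0.2405  0.549   0.7822 -0.17  ]
```

The model fits to about 2 mm. Next I solve the level regrasp and pour poses and find a path for them.

```bash
cat > kin.py <<'E'
import numpy as np
from scipy.spatial.transform import Rotation as R
from scipy.optimize import least_squares
E=R.from_euler
P=[289.3,501.3,468.,303.85,1.5,-7.6,2.8,-32.1,.5,1.1]
lo=np.array([-2.81,-.39,-1.27,.06,-1.19,.19,-2.82]);hi=np.array([2.81,2.02,1.25,2.57,4.33,2,2.82])
def fk(q,p=P,full=0):
    h,L1,L2,L3,a1,a2,a3,d1,d2,d3=p
    A=E('z',-q[0])*E('y',q[1])*E('z',-q[2]); B=A*E('y',q[3])*E('z',-q[4]); W=B*E('y',q[5]);C=W*E('z',-q[6]+np.pi/2)
    e=np.array([0,0,h])+A.apply([a1,d1,L1]);w=e+B.apply([a2,d2,L2]);t=w+W.apply([a3,d3,L3])
    return (t,C,e,w) if full else (t,C)
def ik(x,Rt,q0,w=.02):
    m=.03
    def f(q):
        t,C=fk(q);return np.r_[(t-x)/100,(Rt*C.inv()).as_rotvec()*3,w*(q-q0)]
    r=least_squares(f,np.clip(q0,lo+m,hi-m),bounds=(lo+m,hi-m));t,C=fk(r.x)
    return r.x,np.linalg.norm(t-x),np.degrees((Rt*C.inv()).magnitude())
def toolR(z,y): z=z/np.linalg.norm(z);y=y/np.linalg.norm(y);return R.from_matrix(np.c_[np.cross(y,z),y,z])
def grasp(az=19.8,el=-20,s=70,c=(560.5,9.8),sg=1,back=0):
    a,b=np.radians([az,el]);z=np.array([np.cos(b)*np.cos(a),np.cos(b)*np.sin(a),np.sin(b)])
    return np.r_[c,s]+(8-back)*z,toolR(z,sg*np.array([-np.sin(a),np.cos(a),0]))
def pour(x,Rt,az,newaz,tip,base,M,s=70,ctr=None):
    "tool pose after yawing tin to newaz, tipping by tip deg, mouth centre at M"
    Ry=E('z',newaz-az,degrees=True);a=np.radians(newaz)
    Q=R.from_rotvec(-np.radians(tip)*np.array([np.cos(a),np.sin(a),0]))*Ry
    off=x-np.array(base)-np.array([0,0,200.])
    return M+Q.apply(off),Q*Rt
E
python3 - <<'E'
from kin import *
np.set_printoptions(precision=2,suppress=True)
qn=np.array([-0.1974,0.0165,-0.1674,1.9439,0.6346,1.264,-0.2411])
rng=np.random.default_rng(0)
for sg in(1,-1):
  for el in(-10,-20,-30):
    g,Rg=grasp(sg=sg,el=el);out=[]
    M=np.array([520,166,62.])
    for newaz in(0,20):
      p,Rp=pour(g,Rg,19.8,newaz,125,(560.5,9.8,0),M)
      for i in range(8):
        q0=np.r_[rng.uniform(-.6,.6),rng.uniform(-.3,.8),rng.uniform(-.5,.5),rng.uniform(1.5,2.4),rng.uniform(2,4),rng.uniform(.5,1.8),rng.uniform(-2.5,2.5)]
        q,e,a=ik(g,Rg,q0,.005)
        if e>2 or a>1:continue
        k,e2,a2=ik(p,Rp,q,.01)
        out.append((np.abs(k-q).max()+ (100 if e2>3 or a2>2 else 0),newaz,q,k,e2,a2))
    out.sort(key=lambda o:o[0])
    for o in out[:1]:print(sg,el,len(out),*o, fk(o[2],full=1)[3],fk(o[3],full=1)[3],Rp.as_matrix()[:,2],p)
E
```

```text
1 -10 13 1.3859378708705063 0 [ 0.71  1.03 -0.52  2.42  3.75  1.3  -1.07] [-0.55  1.06  0.02  2.48  2.39  1.97  0.32] 0.007695727742506422 0.0020913664665061504 [285.27 -86.82 119.48] [228.98 101.81 104.13] [0.97 0.2  0.1 ] [564.21  67.56 137.36]
1 -20 14 1.2668245472229598 20 [ 0.53  0.83 -0.38  2.44  3.62  1.15 -1.26] [-0.74  1.25  0.39  2.41  2.51  1.97 -0.01] 0.00703573268553082 0.002170830625046041 [297.53 -82.85 168.99] [267.45  48.11  75.66] [0.98 0.06 0.2 ] [564.25  66.4  138.13]
1 -30 12 1.3970083718726243 20 [ 0.46  0.68 -0.36  2.43  3.55  0.89 -1.37] [-0.74  1.24  0.28  2.34  2.28  1.97  0.03] 0.005939768950302776 0.0018633015927182373 [317.69 -75.87 215.74] [275.03  91.66  48.88] [ 0.95 -0.09  0.29] [564.05  65.22 138.86]
-1 -10 16 1.1376151652419957 20 [0.13 0.98 0.05 2.41 3.64 1.63 1.65] [-0.94  1.44  0.71  2.45  2.58  1.87  2.79] 0.005214113471725367 0.0017027494843596645 [285.48 -87.8  118.72] [268.83   4.25 104.6 ] [0.97 0.2  0.1 ] [564.21  67.56 137.36]
-1 -20 13 1.3233002785688779 20 [0.04 0.83 0.12 2.44 3.62 1.37 1.55] [-1.06  1.47  0.65  2.41  2.3   1.72  2.79] 0.007114564782994767 0.002324871910196476 [297.67 -83.72 168.53] [267.42  47.16  76.03] [0.98 0.06 0.2 ] [564.25  66.4  138.13]
-1 -30 13 1.6046654927287345 20 [ 0.19  0.66 -0.07  2.43  3.61  0.98  1.59] [-1.24  1.55  0.68  2.34  2.01  1.47  2.79] 0.012379630717173644 0.00409422612441013 [317.74 -76.38 215.51] [274.82  90.58  49.23] [ 0.95 -0.09  0.29] [564.05  65.22 138.86]
```

The path behind the tin passes too close to the large tin because the tin stands at 20° yaw. I'll pick it up from above once more and set it square at about (580, 0).

```bash
cat > rows.py <<'E'
from h import *
np.set_printoptions(precision=2,suppress=True)
def rel(x,Rt,x0=None,R0=None):
    s=manip.read_state()
    if x0 is None: x0,R0=s["tool_pos"],rot(s["ee_rot"])
    return R0.inv().apply(np.array(x)-x0)/100,(R0.inv()*Rt).as_rotvec()/1.5
E
python3 - <<'E'
from rows import *
from kin import toolR
d=np.radians(19.8)
a=toolR(np.array([0,0,-1.]),np.array([np.cos(d),np.sin(d),0]))
print(*rel([560.5,9.8,267],a)); print(a.as_matrix())
E
```

```text
[0.64 0.9  0.78] [-0.   0.4  0. ]
[[-0.34  0.94  0.  ]
 [ 0.94  0.34  0.  ]
 [ 0.    0.   -1.  ]]
```

Request:
play_rows([
  [0,[0.1,0.1,0],[0,0.1,0]],
  [0,[0.3,0.3,0.1],[0,0.2,0]],
  [0,[0.5,0.6,0.4],[0,0.3,0]],
  [0,[0.64,0.9,0.6],[0,0.4,0]],
  [0,[0.64,0.9,0.78],[0,0.4,0]],
  [0,[0.64,0.9,0.78],[0,0.4,0]],
  [0,[0.64,0.9,0.78],[0,0.4,0]],
])

```text
time: 8.45
tool_pos: [560.7, 8.4, 268.2]
ee_rot: [0.0, 0.575, 0.818, -0.0]
contact_force: [0.5, 0.9, 1.1]
opening: 1.002
finger_force: 0.0
```

Request:
play_rows([
  [0,[0,0,0.3],[0,0,0]],
  [0,[0,0,0.7],[0,0,0]],
  [0,[0,0,0.97],[0,0,0]],
  [0,[0,0,0.97],[0,0,0]],
  [1,[0,0,0.97],[0,0,0]],
  [1,[0,0,0.97],[0,0,0]],
  [1,[0,0,0.97],[0,0,0]],
  [1,[0,0,0.97],[0,0,0]],
  [1,[0,0,0.97],[0,0,0]],
  [1,[0,0,0.97],[0,0,0]],
])

```text
time: 9.45
tool_pos: [561.7, 8.8, 173.1]
ee_rot: [0.001, 0.575, 0.818, 0.001]
contact_force: [-2.4, -0.4, 13.4]
opening: 0.599
finger_force: 60.9
```

Request:
play_rows([
  [1,[0,0,-0.15],[0,0,0]],
  [1,[0,0,-0.3],[0,0,0]],
  [1,[-0.08,0.08,-0.3],[0,0,0.08]],
  [1,[-0.16,0.15,-0.3],[0,0,0.16]],
  [1,[-0.16,0.15,-0.3],[0,0,0.23]],
  [1,[-0.16,0.15,-0.3],[0,0,0.23]],
  [1,[-0.16,0.15,-0.15],[0,0,0.23]],
  [1,[-0.16,0.15,-0.03],[0,0,0.23]],
  [1,[-0.16,0.15,0],[0,0,0.23]],
  [1,[-0.16,0.15,0],[0,0,0.23]],
])

```text
time: 10.45
tool_pos: [580.8, -1.1, 172.1]
ee_rot: [0.0, 0.706, 0.708, 0.001]
contact_force: [-5.1, -0.0, 14.6]
opening: 0.602
finger_force: 69.5
```

Request:
play_rows([
  [0,[0,0,0],[0,0,0]],
  [0,[0,0,0],[0,0,0]],
  [0,[0,0,0],[0,0,0]],
  [0,[0,0,0],[0,0,0]],
  [0,[0,0,0],[0,0,0]],
  [0,[0,0,-0.3],[0,0,0]],
  [0,[0,0,-0.6],[0,0,0]],
  [0,[0,0,-1],[0,0,0]],
  [0,[0,0,-1],[0,0,0]],
])

```text
time: 11.35
tool_pos: [582.3, -1.3, 275.8]
ee_rot: [0.002, 0.707, 0.707, 0.003]
contact_force: [1.0, -0.7, -0.5]
opening: 0.999
finger_force: 0.0
```

Run:
```python
from h import *
from kin import *
np.set_printoptions(precision=2,suppress=True)
s=manip.read_state();print(s["time"],s["q"],s["tool_pos"],s["ee_rot"])
W=manip.read_camera("wrist");im=W["img"];cv2.imwrite("pics/w5.png",im[:,:,::-1])
qn=s["q"]
c=(580,0)
lift=np.array([0,0,1.])
def chain(el,sg,M,newaz,tip,s_=70,v=0):
    g,Rg=grasp(az=0,el=el,s=s_,c=c,sg=sg)
    best=None
    rng=np.random.default_rng(1)
    for i in range(12):
        q0=np.r_[rng.uniform(-.5,.5),rng.uniform(.2,1),rng.uniform(-.4,.4),rng.uniform(1.8,2.4),rng.uniform(2.5,3.8),rng.uniform(.7,1.7),rng.uniform(-2.,2.)]
        q,e,a=ik(g,Rg,q0,.005)
        if e>2 or a>1: continue
        k=q;Q=[q];bad=0
        for t in np.linspace(0,1,13):
            tt=tip*t; Mt=np.r_[580,0,200]*(1-t)+np.array(M)*t; Mt[2]+=120*np.sin(np.pi*t)
            p,Rp=pour(g,Rg,0,newaz*t,tt,(*c,0),Mt)
            k,e2,a2=ik(p,Rp,k,.02);bad=max(bad,e2,a2*3);Q.append(k)
        Q=np.array(Q);mar=np.minimum(Q-lo,hi-Q).min()
        sc=mar-bad/5
        if best is None or sc>best[0]:best=(sc,bad,Q)
    return best
for sg in(1,-1):
  for el in(-10,-15):
    for M in([560,166,62],[590,166,62]):
      for na in(0,15):
        b=chain(el,sg,M,na,123)
        if b is None: print(sg,el,"none");continue
        Q=b[2];print(sg,el,M[0],na,"score %.2f bad %.1f"%b[:2],Q[0],Q[-1],[fk(q,full=1)[3] for q in(Q[0],Q[-1])])
```

```text
11.35 [-0.05  0.31 -0.    1.69  0.    1.14 -0.05] [582.32  -1.26 275.8 ] [0.   0.71 0.71 0.  ]
1 -10 560 0 score 0.04 bad 0.0 [ 0.09  0.98 -0.2   2.43  3.09  1.66 -1.42] [-0.64  1.06  0.17  2.41  2.41  1.81  0.24] [array([288.19,   1.51, 118.81]), array([268.95, 100.16, 101.83])]
1 -10 560 15 score 0.07 bad 0.0 [-0.05  0.97 -0.06  2.43  3.05  1.66 -1.54] [-0.68  1.16  0.45  2.39  2.75  1.86  0.04] [array([288.16,   1.18, 118.65]), array([295.97,  26.47, 101.87])]
1 -10 590 0 score 0.07 bad 0.0 [ 0.09  0.98 -0.2   2.43  3.09  1.66 -1.42] [-0.62  1.04  0.2   2.36  2.46  1.75  0.28] [array([288.19,   1.51, 118.81]), array([298.96, 100.25, 101.84])]
1 -10 590 15 score 0.09 bad 0.0 [-0.05  0.97 -0.06  2.43  3.05  1.66 -1.54] [-0.67  1.15  0.48  2.34  2.78  1.79  0.06] [array([288.16,   1.18, 118.65]), array([325.97,  26.52, 101.86])]
1 -15 560 0 score 0.05 bad 0.0 [ 0.09  0.9  -0.2   2.45  3.07  1.51 -1.42] [-0.65  1.07  0.14  2.37  2.29  1.83  0.25] [array([293.56,   1.5 , 144.06]), array([274.69, 121.29,  88.13])]
1 -15 560 15 score 0.06 bad 0.0 [ 0.09  0.9  -0.2   2.45  3.07  1.51 -1.4
[... 1286 characters left out ...]
4  2.45  2.96  1.49  1.13] [-1.44  1.61  0.84  2.38  2.05  1.03  2.77] [array([293.45,  -0.19, 143.67]), array([274.23, 119.55,  88.58])]
-1 -15 560 15 score 0.06 bad 0.0 [-0.53  1.01  0.42  2.45  2.96  1.49  1.16] [-1.2   1.62  0.85  2.38  2.33  1.45  2.6 ] [array([293.45,  -0.11, 143.67]), array([295.96,  46.76,  88.88])]
-1 -15 590 0 score 0.05 bad 0.0 [-0.56  1.02  0.44  2.45  2.96  1.49  1.13] [-1.41  1.63  0.9   2.33  2.1   0.99  2.77] [array([293.45,  -0.19, 143.67]), array([304.23, 119.54,  88.58])]
-1 -15 590 15 score 0.09 bad 0.0 [-0.53  1.01  0.42  2.45  2.96  1.49  1.16] [-1.17  1.62  0.89  2.32  2.37  1.41  2.61] [array([293.45,  -0.11, 143.67]), array([325.96,  46.78,  88.87])]
```

View pics/w5.png

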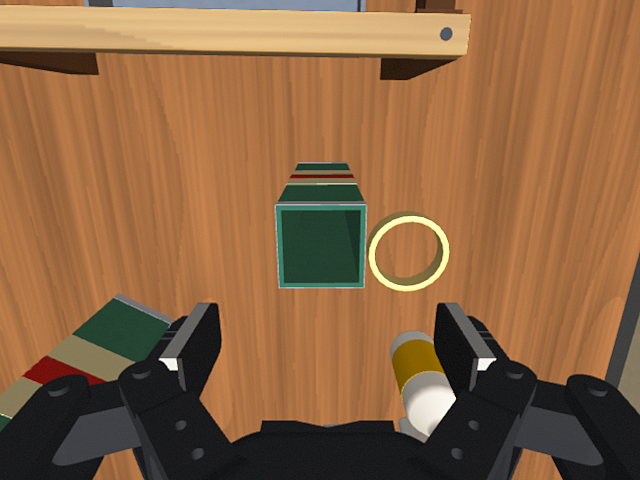

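The tin now stands square, mouth at (321,246), about (580, -1). Next I plan the wrist sweep to the level hover above it.

```bash
cat > plan.py <<'E'
from kin import *
C0=(580,-1);EL=-10;S_=75
g,Rg=grasp(az=0,el=EL,s=S_,c=C0,sg=1)
q0=np.array([.09,.9,-.2,2.4,3.07,1.51,-1.42])
qg,e,a=ik(g,Rg,q0,.005)
qh,eh,ah=ik(g+np.array([0,0,230]),Rg,qg,.005)
E
python3 - <<'E'
from plan import *
from rows import *
print(qg,e,a,qh,eh,ah,fk(qg,full=1)[2:])
s=manip.read_state();qn=s["q"]
for t in np.linspace(0,1,9):
    q=qn+(qh-qn)*t; x,C,el,w=fk(q,full=1);print("%.2f"%t,x,C.as_matrix()[:,2],"wrist",w)
M=np.array([575,166,62.])
p,Rp=pour(g,Rg,0,15,123,(*C0,0),M);qp=ik(p,Rp,qg,.02);print("pour",p,qp)
# body corners y/z at pour
A=Rp.as_matrix()
for b in(62,150,304):
    pts=[p-A[:,2]*b+A[:,0]*i*38+A[:,1]*j*43 for i in(-1,1) for j in(-1,1)];print(b,"ymax",max(v[1] for v in pts),"z",min(v[2] for v in pts),max(v[2] for v in pts))
_,_,ee,ww=fk(qp[0],full=1);print("elbow,wrist",ee,ww)
E
```

```text
[ 0.09  0.96 -0.2   2.44  3.09  1.65 -1.42] 0.00015974274278856375 4.5582797592082866e-05 [ 0.09  0.19 -0.21  2.52  2.99  0.97 -1.47] 0.0012418906720488903 0.0003366170197530551 (array([410.74, -68.66, 570.22]), array([288.19,   0.51, 123.81]))
0.00 [581.51  -1.01 273.07] [ 0.  0. -1.] wrist [583.06  -2.02 576.92]
0.12 [550.39 -95.39 253.79] [-0.01 -0.32 -0.95] wrist [557.24   1.87 541.59]
0.25 [ 538.53 -173.95  262.33] [ 0.05 -0.59 -0.81] wrist [527.51   5.47 507.31]
0.38 [ 546.52 -225.47  287.67] [ 0.18 -0.77 -0.62] wrist [494.06   8.24 474.66]
0.50 [ 569.38 -242.55  317.28] [ 0.38 -0.83 -0.42] wrist [457.26   9.74 444.22]
0.62 [ 597.35 -222.92  339.65] [ 0.6  -0.76 -0.26] wrist [417.62   9.72 416.54]
0.75 [ 617.86 -169.85  346.46] [ 0.8  -0.58 -0.16] wrist [375.79   8.07 392.07]
0.88 [618.12 -91.78 334.01] [ 0.94 -0.31 -0.13] wrist [332.44   4.89 371.1 ]
1.00 [587.88  -1.   303.61] [ 0.98  0.   -0.17] wrist [288.18   0.39 353.74]
pour [610.04  65.65 130.84] (array([-0.69,  1.17,  0.47,  2.36,  2.75,  1.83,  0.04]), np.float64(0.010600003824212794), np.float64(0.004069864257290609))
62 ymax 113.21586972035882 z 68.52810357324323 181.41749298151706
150 ymax 103.16488534131614 z 60.205452892579345 173.09484230085314
304 ymax 85.57566267799145 z 45.640814201417555 158.53020360969137
elbow,wrist [370.94 266.02 499.  ] [309.89  30.51  99.14]
```

Run:
```python
from kin import *
np.set_printoptions(precision=2,suppress=True)
C0=(580,-1)
for EL,S_ in((-8,68),):
  for na in(10,20,25):
    for Mx in(540,570):
      g,Rg=grasp(az=0,el=EL,s=S_,c=C0,sg=1)
      M=np.array([Mx,160,75.]);p,Rp=pour(g,Rg,0,na,119,(*C0,0),M)
      A=Rp.as_matrix()
      pts=[p-A[:,2]*62+A[:,0]*i*38+A[:,1]*j*43 for i in(-1,1) for j in(-1,1)]
      print("EL",EL,"na",na,Mx,"p",p,"z",A[:,2],"ymax",max(v[1] for v in pts),"zmin",min(v[2] for v in pts))
      for q1 in(-.7,-.3,0,.3):
        q,e,a=ik(p,Rp,np.array([q1,1.0,-q1,2.4,3.1,1.8,0.2]),.02)
        _,_,ee,w=fk(q,full=1);v=ee-w;t=(168-w[2])/v[2]
        print("  ",q,"e %.1f %.1f"%(e,a),"elbow",ee,"wrist",w,"forearm y at z168 %.0f 225 %.0f"%((w+t*v)[1],(w+v*(225-w[2])/v[2])[1]))
```

```text
EL -8 na 10 540 p [568.02  46.72 139.53] z [1.   0.05 0.07] ymax 97.35215619662885 zmin 79.49923324012529
   [-0.62  1.1   0.36  2.47  2.72  1.88  0.05] e 0.0 0.0 elbow [379.61 231.3  523.24] wrist [265.49  30.66 116.05] forearm y at z168 56 225 84
   [-0.39  1.03  0.15  2.47  2.85  1.94  0.28] e 0.0 0.0 elbow [407.75 135.05 549.75] wrist [265.45  31.35 116.07] forearm y at z168 44 225 57
   [-0.21  1.   -0.02  2.47  2.96  1.96  0.46] e 0.0 0.0 elbow [421.28  57.38 556.81] wrist [265.42  31.89 116.2 ] forearm y at z168 35 225 38
   [-0.02  1.   -0.2   2.47  3.07  1.97  0.65] e 0.0 0.0 elbow [427.47 -20.52 552.33] wrist [265.38  32.39 116.43] forearm y at z168 26 225 19
EL -8 na 10 570 p [598.02  46.72 139.53] z [1.   0.05 0.07] ymax 97.35215619662885 zmin 79.49923324012529
   [-0.62  1.09  0.39  2.41  2.76  1.81  0.06] e 0.0 0.0 elbow [375.01 229.51 532.26] wrist [295.49  30.69 116.05] forearm y at z168 56 225 83
   [-0.39  1.01  0.18  2.41  2.88  1.86  0.29] e 0.0 0.0 elbow [401.46 132.45 560.63] wrist [295.45  31.37 116.07] forearm y at z168 43 225 56
   [-0.2   0.98 -0.01  2.41  2
[... 2274 characters left out ...]
at z168 -36 225 -38
EL -8 na 25 570 p [626.38  57.83 139.53] z [0.95 0.31 0.07] ymax 89.6820556663985 zmin 79.49923324012528
   [-0.53  1.14  0.55  2.32  3.14  1.9   0.01] e 0.0 0.0 elbow [400.88 203.94 513.  ] wrist [338.35 -36.08 116.06] forearm y at z168 -5 225 30
   [-0.35  1.04  0.36  2.33  3.27  1.87  0.22] e 0.0 0.0 elbow [411.58 116.99 552.45] wrist [338.15 -35.47 116.05] forearm y at z168 -17 225 3
   [-0.16  0.98  0.17  2.33  3.38  1.82  0.41] e 0.0 0.0 elbow [413.23  35.85 572.66] wrist [337.98 -34.96 116.15] forearm y at z168 -27 225 -18
   [ 0.05  0.95 -0.05  2.33  3.48  1.75  0.59] e 0.0 0.0 elbow [407.02 -52.96 578.89] wrist [337.81 -34.47 116.35] forearm y at z168 -37 225 -39
```

```bash
sed -i 's/EL=-10;S_=75/EL=-8;S_=68/' plan.py
cat > sweep.py <<'E'
from plan import *
from rows import *
import sys
s=manip.read_state();qn=s["q"];x0,R0=s["tool_pos"],rot(s["ee_rot"])
T=np.linspace(0,1,9)[1:]
for t in T:
    x,C=fk(qn+(qh-qn)*t); x=x+np.array([0,0,60*min(1,2*t+.3)])
    d,r=rel(x,C,x0,R0);a=np.degrees(np.linalg.norm(r)*1.5);print("%.2f"%t,d,r,"deg %.0f"%a);x0=x0+R0.apply(np.round(d,2))*100;R0=R0*R.from_rotvec(np.round(r,2)*1.5)
print(x0,R0.as_matrix(),qh)
E
python3 sweep.py
```

```text
0.12 [-0.95 -0.35 -0.1 ] [ 0.03 -0.22 -0.01] deg 19
0.25 [-0.83 -0.17  0.07] [-0.02 -0.21 -0.02] deg 18
0.38 [-0.65  0.02  0.03] [-0.08 -0.19 -0.04] deg 18
0.50 [-0.37  0.2   0.01] [-0.12 -0.15 -0.06] deg 17
0.62 [-0.17  0.35 -0.14] [-0.15 -0.11 -0.05] deg 17
0.75 [ 0.03  0.51 -0.31] [-0.19 -0.07 -0.05] deg 18
0.88 [ 0.18  0.65 -0.45] [-0.22 -0.02 -0.04] deg 19
1.00 [ 0.34  0.82 -0.55] [-0.22  0.02 -0.02] deg 19
[588.23  -1.17 356.59] [[-0.14 -0.    0.99]
 [-0.01  1.    0.  ]
 [-0.99 -0.01 -0.14]] [ 0.09  0.24 -0.21  2.53  3.    1.06 -1.47]
```

Request:
play_rows([
  [0,[-0.4,-0.15,-0.1],[0.01,-0.09,0]],
  [0,[-0.75,-0.28,-0.1],[0.02,-0.17,-0.01]],
  [0,[-0.95,-0.35,-0.1],[0.03,-0.22,-0.01]],
  [0,[-0.95,-0.35,-0.1],[0.03,-0.22,-0.01]],
])

```text
time: 11.8
tool_pos: [544.5, -96.8, 279.6]
ee_rot: [0.1, 0.692, 0.703, -0.134]
contact_force: [0.5, 1.2, -1.0]
opening: 1.0
finger_force: 0.0
```

Request:
play_rows([
  [0,[-0.35,-0.07,0.03],[-0.01,-0.09,-0.01]],
  [0,[-0.65,-0.13,0.05],[-0.02,-0.17,-0.02]],
  [0,[-0.83,-0.17,0.07],[-0.02,-0.21,-0.02]],
  [0,[-0.83,-0.17,0.07],[-0.02,-0.21,-0.02]],
])

```text
time: 12.2
tool_pos: [529.5, -177.2, 300.9]
ee_rot: [0.217, 0.651, 0.69, -0.23]
contact_force: [0.8, 0.1, 0.4]
opening: 1.0
finger_force: 0.0
```

Request:
play_rows([
  [0,[-0.3,0.01,0.01],[-0.04,-0.09,-0.02]],
  [0,[-0.55,0.02,0.02],[-0.07,-0.16,-0.03]],
  [0,[-0.65,0.02,0.03],[-0.08,-0.19,-0.04]],
  [0,[-0.65,0.02,0.03],[-0.08,-0.19,-0.04]],
])

```text
time: 12.6
tool_pos: [535.6, -230.3, 337.5]
ee_rot: [0.344, 0.577, 0.685, -0.284]
contact_force: [0.3, 0.7, -0.3]
opening: 1.005
finger_force: 0.0
```

Request:
play_rows([
  [0,[-0.18,0.1,0],[-0.06,-0.07,-0.03]],
  [0,[-0.3,0.16,0.01],[-0.1,-0.13,-0.05]],
  [0,[-0.37,0.2,0.01],[-0.12,-0.15,-0.06]],
  [0,[-0.37,0.2,0.01],[-0.12,-0.15,-0.06]],
])

```text
time: 13.0
tool_pos: [559.1, -249.8, 366.8]
ee_rot: [0.455, 0.477, 0.689, -0.3]
contact_force: [0.4, -0.4, -0.1]
opening: 1.002
finger_force: 0.0
```

```bash
sed -i 's/np.linspace(0,1,9)\[1:\]/np.linspace(0,1,int(sys.argv[1])+1)[1:] if len(sys.argv)>1 else np.linspace(0,1,9)[1:]/; s/60\*min(1,2\*t+.3)/60*t/' sweep.py; python3 sweep.py 4; python3 -c "
from rows import *
s=manip.read_state();print(s['time'],s['q'],s['tool_pos'])"
```

```text
0.25 [-0.21  0.26 -0.1 ] [-0.13 -0.13 -0.06] deg 17
0.50 [-0.01  0.5  -0.28] [-0.19 -0.08 -0.06] deg 18
0.75 [ 0.14  0.71 -0.47] [-0.22 -0.03 -0.02] deg 19
1.00 [ 0.29  0.88 -0.61] [-0.24  0.04  0.  ] deg 21
[588.07  -1.25 357.12] [[-0.15 -0.    0.99]
 [-0.01  1.    0.  ]
 [-0.99 -0.01 -0.15]] [ 0.09  0.24 -0.21  2.53  3.    1.06 -1.47]
13.0 [-0.25  0.18  0.2   2.07  1.39  1.04 -0.59] [ 559.14 -249.84  366.84]
```

Joint 5 is sweeping as planned, now at 1.39. I'll finish the sweep.

Request:
play_rows([
  [0,[-0.1,0.12,-0.05],[-0.06,-0.06,-0.03]],
  [0,[-0.17,0.21,-0.08],[-0.11,-0.11,-0.05]],
  [0,[-0.21,0.26,-0.1],[-0.13,-0.13,-0.06]],
  [0,[-0.21,0.26,-0.1],[-0.13,-0.13,-0.06]],
])

```text
time: 13.4
tool_pos: [582.6, -240.1, 390.8]
ee_rot: [0.551, 0.368, 0.688, -0.297]
contact_force: [0.6, -0.1, -0.6]
opening: 1.003
finger_force: 0.0
```

Request:
play_rows([
  [0,[0,0.2,-0.12],[-0.08,-0.04,-0.03]],
  [0,[-0.01,0.4,-0.23],[-0.16,-0.07,-0.05]],
  [0,[-0.01,0.5,-0.28],[-0.19,-0.08,-0.06]],
  [0,[-0.01,0.5,-0.28],[-0.19,-0.08,-0.06]],
])

```text
time: 13.8
tool_pos: [609.4, -190.1, 398.2]
ee_rot: [0.624, 0.237, 0.704, -0.242]
contact_force: [-0.1, -0.2, 0.8]
opening: 1.001
finger_force: 0.0
```

Request:
play_rows([
  [0,[0.06,0.28,-0.18],[-0.09,-0.01,-0.01]],
  [0,[0.11,0.55,-0.37],[-0.17,-0.02,-0.02]],
  [0,[0.14,0.71,-0.47],[-0.22,-0.03,-0.02]],
  [0,[0.14,0.71,-0.47],[-0.22,-0.03,-0.02]],
])

```text
time: 14.2
tool_pos: [616.9, -105.2, 385.9]
ee_rot: [0.666, 0.115, 0.724, -0.138]
contact_force: [-0.0, -0.9, -0.1]
opening: 0.999
finger_force: 0.0
```

Request:
play_rows([
  [0,[0.1,0.3,-0.2],[-0.08,0.01,0]],
  [0,[0.2,0.6,-0.42],[-0.16,0.03,0]],
  [0,[0.29,0.88,-0.61],[-0.24,0.04,0]],
  [0,[0.29,0.88,-0.61],[-0.24,0.04,0]],
  [0,[0.29,0.88,-0.61],[-0.24,0.04,0]],
])

```text
time: 14.7
tool_pos: [589.0, -3.3, 358.5]
ee_rot: [0.655, -0.001, 0.756, -0.004]
contact_force: [-1.2, -0.5, 0.3]
opening: 1.002
finger_force: 0.0
```

```bash
cat > tog.py <<'E'
from plan import *
from rows import *
s=manip.read_state();print(s['time'],s['q'],s['tool_pos'],rot(s["ee_rot"]).as_matrix())
x0,R0=s["tool_pos"],rot(s["ee_rot"])
for z in(200,110,50,0):
    d,r=rel(g+np.array([0,0,z]),Rg,x0,R0);print(z,d,r);x0=x0+R0.apply(np.round(d,2))*100;R0=R0*R.from_rotvec(np.round(r,2)*1.5)
E
python3 tog.py
python3 -c "
from h import *
S=manip.read_camera('side')['img'];cv2.imwrite('pics/s6.png',S[:,:,::-1])"
```

```text
14.7 [-0.22  0.06  0.13  2.49  3.01  0.84 -1.5 ] [589.01  -3.32 358.49] [[-0.14  0.    0.99]
 [-0.01  1.   -0.01]
 [-0.99 -0.01 -0.14]]
200 [0.91 0.03 0.12] [-0. -0.  0.]
110 [0.89 0.01 0.13] [-0. -0.  0.]
50 [0.59 0.   0.08] [-0. -0.  0.]
0 [0.5  0.01 0.07] [-0. -0.  0.]
```

View pics/s6.png

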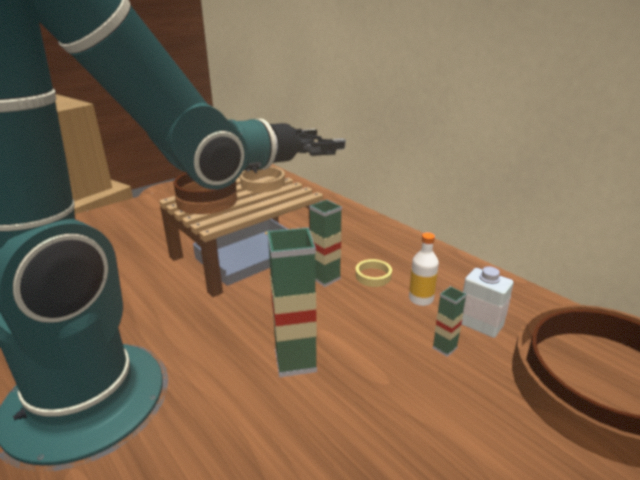

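The side view shows the tool level at (320,145), above the upright tin at (327,242), with everything else in place. I descend over the tin.

Request:
play_rows([
  [0,[0.4,0.03,0.05],[0,0,0]],
  [0,[0.8,0.03,0.1],[0,0,0]],
  [0,[0.91,0.03,0.12],[0,0,0]],
  [0,[0.91,0.03,0.12],[0,0,0]],
])

```text
time: 15.15
tool_pos: [587.3, -0.3, 263.2]
ee_rot: [0.653, -0.003, 0.757, -0.004]
contact_force: [0.6, -0.2, -0.2]
opening: 1.002
finger_force: 0.0
```

```bash
python3 tog.py
```

```text
15.15 [-0.21  0.35  0.12  2.54  3.04  1.16 -1.57] [587.25  -0.35 263.18] [[-0.15  0.    0.99]
 [-0.01  1.   -0.  ]
 [-0.99 -0.01 -0.15]]
200 [-0.04 -0.01  0.  ] [-0.   -0.01  0.01]
110 [ 0.89 -0.    0.12] [-0.  0. -0.]
50 [ 0.6  -0.    0.08] [-0.  0. -0.]
0 [ 0.49 -0.01  0.07] [-0.  0. -0.]
```

Request:
play_rows([
  [0,[0.3,0,0.04],[0,0,0]],
  [0,[0.6,0,0.08],[0,0,0]],
  [0,[0.85,-0.01,0.12],[0,-0.01,0.01]],
  [0,[0.85,-0.01,0.12],[0,-0.01,0.01]],
])

```text
time: 15.55
tool_pos: [586.6, -1.7, 176.5]
ee_rot: [0.658, 0.002, 0.753, 0.001]
contact_force: [-0.3, 1.1, 0.1]
opening: 1.003
finger_force: 0.0
```

Request:
play_rows([
  [0,[0.3,0,0.04],[0,0,0]],
  [0,[0.6,0,0.08],[0,0,0]],
  [0,[0.85,0,0.12],[0,0,0]],
  [0,[0.85,0,0.12],[0,0,0]],
])

```text
time: 15.95
tool_pos: [588.1, -0.6, 93.3]
ee_rot: [0.659, 0.002, 0.752, 0.001]
contact_force: [-0.1, -0.3, 1.4]
opening: 1.001
finger_force: 0.0
```

```bash
python3 tog.py
```

```text
15.95 [-0.17  0.94  0.07  2.45  3.02  1.68 -1.66] [588.07  -0.58  93.29] [[-0.13  0.    0.99]
 [ 0.01  1.   -0.  ]
 [-0.99  0.   -0.13]]
200 [-1.72  0.   -0.23] [-0.    0.01 -0.  ]
110 [ 0.89 -0.    0.13] [-0. -0. -0.]
50 [ 0.59 -0.    0.09] [-0. -0. -0.]
0 [ 0.5  -0.01  0.07] [-0. -0. -0.]
```

Request:
play_rows([
  [0,[0.26,0,0.03],[0,0,0]],
  [0,[0.26,0,0.03],[0,0,0]],
  [0,[0.26,0,0.03],[0,0,0]],
  [1,[0.26,0,0.03],[0,0,0]],
  [1,[0.26,0,0.03],[0,0,0]],
  [1,[0.26,0,0.03],[0,0,0]],
  [1,[0.26,0,0.03],[0,0,0]],
  [1,[0.26,0,0.03],[0,0,0]],
  [1,[0.26,0,0.03],[0,0,0]],
  [1,[0.26,0,0.03],[0,0,0]],
])

```text
time: 16.95
tool_pos: [587.0, 0.1, 69.0]
ee_rot: [0.661, 0.002, 0.751, 0.003]
contact_force: [-3.8, 1.9, 11.0]
opening: 0.598
finger_force: 65.1
```

```bash
cat > topour.py <<'E'
from plan import *
from rows import *
import json,sys
s=manip.read_state();x0,R0=s["tool_pos"],rot(s["ee_rot"])
print(s['time'],s['q'],x0,s["opening"],s["contact_force"])
gx,gR=x0.copy(),R0;json.dump([list(gx),list(s["ee_rot"])],open("grasp.json","w"))
q=s["q"]
# tip, yaw, mouth
W=[(0,0,[580,-1,300]),(0,10,[572,-1,370]),(25,20,[565,45,355]),(50,20,[562,70,320]),(75,20,[560,70,250]),(90,20,[560,80,175]),(97,20,[560,110,125]),(105,20,[560,140,98]),(119,20,[560,160,75])]
for t,a,M in W:
    p,Rp=pour(gx,gR,0,a,t,(*C0,0),np.array(M,float))
    q,e,an=ik(p,Rp,q,.02);_,_,ee,w=fk(q,full=1)
    d,r=rel(p,Rp,x0,R0);B=p+Rp.apply(gR.inv().apply(np.array([*C0,0])-gx))
    print(t,a,M,"|",d,r,"| q",q,"e%.1f"%e,"tcp",p,"wr",w,"bottom",B)
    x0=x0+R0.apply(np.round(d,2))*100;R0=R0*R.from_rotvec(np.round(r,2)*1.5)
E
python3 topour.py
```

```text
16.95 [-0.16  1.01  0.06  2.42  3.02  1.73 -1.66] [587.04   0.09  69.02] 0.5975537187898423 [-3.76  1.91 11.04]
0 0 [580, -1, 300] | [-0.99  0.01 -0.13] [0. 0. 0.] | q [-0.19  0.71  0.08  2.51  3.02  1.52 -1.64] e0.0 tcp [587.04   0.09 169.02] wr [285.27   0.56 204.68] bottom [580.  -1. 100.]
0 10 [572, -1, 370] | [-0.69  0.01 -0.17] [-0.12  0.   -0.01] | q [-0.12  0.47  0.19  2.54  3.39  1.33 -1.7 ] e0.0 tcp [578.74   1.3  239.02] wr [281.5  -50.78 274.63] bottom [572.  -1. 170.]
25 20 [565, 45, 355] | [ 0.02 -0.07  0.11] [-0.07 -0.02 -0.31] | q [-0.11  0.54  0.32  2.48  3.62  1.39 -1.35] e0.0 tcp [590.21  -3.68 235.83] wr [301.09 -91.49 267.98] bottom [593.91 -34.43 173.74]
50 20 [562, 70, 320] | [ 0.09 -0.18  0.07] [ 0.04 -0.   -0.29] | q [-0.19  0.6   0.42  2.45  3.57  1.47 -0.97] e0.0 tcp [602.69 -21.22 234.97] wr [309.16 -96.6  257.1 ] bottom [614.4  -73.97 191.44]
75 20 [560, 70, 250] | [ 0.32 -0.02  0.02] [ 0.03 -0.   -0.28] | q [-0.22  0.76  0.51  2.42  3.52  1.64 -0.59] e0.0 tcp [609.79 -46.22 215.04] wr [ 313.75 -114.34  222.46] bottom [ 626.07 -111.53  198.24]
90 20 [560, 80, 175] | [0.06 0.41 0.05] [ 0.03 -0.   -0.18] | q [-0.25  0.94  0.5   2.39  3.41  1.8  -0.36] e0.0 tcp [611.41 -40.68 173.91] wr [ 315.   -107.5   171.36] bottom [ 628.4  -107.94  175.  ]
97 20 [560, 110, 125] | [-0.3   0.35  0.06] [ 0.01 -0.   -0.08] | q [-0.3   1.04  0.44  2.37  3.29  1.86 -0.23] e0.0 tcp [611.12  -9.88 139.88] wr [314.83 -76.89 132.63] bottom [627.89 -76.54 149.37]
105 20 [560, 140, 98] | [-0.33  0.05  0.06] [ 0.01 -0.   -0.09] | q [-0.38  1.07  0.41  2.37  3.18  1.88 -0.1 ] e0.0 tcp [609.98  23.25 130.85] wr [314.07 -44.68 118.31] bottom [626.07 -41.53 149.76]
119 20 [560, 160, 75] | [-0.29 -0.14  0.03] [ 0.02 -0.   -0.16] | q [-0.5   1.1   0.44  2.38  3.07  1.9   0.09] e0.0 tcp [605.98  54.26 137.55] wr [311.36 -17.02 116.27] bottom [619.83  -4.37 171.96]
```

```bash
python3 - <<'E'
s=open("topour.py").read()
i=s.index("W=[");j=s.index("\n",i)
s=s[:i]+"W=[(0,0,[580,0,300]),(0,0,[580,5,365]),(25,0,[578,55,355]),(50,0,[576,88,318]),(72,0,[574,98,258]),(90,0,[572,97,175]),(96,3,[570,103,117]),(98,6,[568,130,102]),(100,10,[565,152,98]),(110,10,[565,160,86]),(119,10,[565,160,75])]"+s[j:]
open("topour.py","w").write(s)
E
python3 topour.py
```

```text
16.95 [-0.16  1.01  0.06  2.42  3.02  1.73 -1.66] [587.04   0.09  69.02] 0.5975537187898423 [-3.76  1.91 11.04]
0 0 [580, 0, 300] | [-0.99  0.02 -0.13] [0. 0. 0.] | q [-0.19  0.71  0.08  2.51  3.02  1.52 -1.64] e0.0 tcp [587.04   1.09 169.02] wr [285.27   1.56 204.68] bottom [580.  -0. 100.]
0 0 [580, 5, 365] | [-0.65  0.05 -0.08] [0. 0. 0.] | q [-0.22  0.48  0.09  2.54  3.01  1.31 -1.6 ] e0.0 tcp [587.04   6.09 234.02] wr [285.28   6.66 269.71] bottom [580.   5. 165.]
25 0 [578, 55, 355] | [-0.01 -0.05 -0.02] [ 0.04  0.   -0.29] | q [-0.34  0.5   0.19  2.54  2.92  1.33 -1.2 ] e0.0 tcp [585.04   0.63 235.83] wr [283.36  17.43 268.08] bottom [578.   -29.52 173.74]
50 0 [576, 88, 318] | [ 0.08 -0.1  -0.01] [ 0.03 -0.   -0.29] | q [-0.43  0.56  0.28  2.54  2.86  1.39 -0.83] e0.5 tcp [583.04 -11.64 232.97] wr [281.98  18.45 255.08] bottom [576.   -65.21 189.44]
72 0 [574, 98, 258] | [0.22 0.03 0.01] [ 0.04  0.   -0.25] | q [-0.5   0.7   0.37  2.54  2.84  1.51 -0.56] e0.0 tcp [581.04 -26.23 216.49] wr [279.57  10.66 225.84] bottom [574.   -92.21 196.2 ]
90 0 [572, 97, 175] | [0.21 0.38 0.
[... 454 characters left out ...]
 1.8  -0.33] e0.0 tcp [588.57   1.59 119.15] wr [284.87   7.8  111.24] bottom [588.7  -66.97 129.83]
100 10 [565, 152, 98] | [-0.24 -0.04  0.05] [ 0.01 -0.04 -0.02] | q [-0.59  1.13  0.42  2.41  2.8   1.81 -0.31] e0.0 tcp [594.36  26.   119.67] wr [291.02  10.8  110.43] bottom [599.2  -41.97 132.73]
110 10 [565, 160, 86] | [-0.12 -0.12 -0.  ] [ 0.02 -0.   -0.12] | q [-0.66  1.13  0.45  2.42  2.74  1.79 -0.18] e0.0 tcp [593.37  39.64 129.77] wr [290.39  22.68 114.05] bottom [597.64 -25.08 154.4 ]
119 10 [565, 160, 75] | [-0.05 -0.1  -0.01] [ 0.01 -0.01 -0.1 ] | q [-0.72  1.15  0.49  2.42  2.71  1.79 -0.07] e0.0 tcp [591.92  47.88 137.55] wr [289.42  28.38 116.32] bottom [595.38 -12.27 171.96]
```

Request:
play_rows([
  [1,[-0.15,0,-0.02],[0,0,0]],
  [1,[-0.4,0,-0.05],[0,0,0]],
  [1,[-0.7,0.01,-0.09],[0,0,0]],
  [1,[-0.99,0.02,-0.13],[0,0,0]],
  [1,[-0.99,0.02,-0.13],[0,0,0]],
])

```text
time: 17.45
tool_pos: [586.5, 1.2, 171.0]
ee_rot: [0.661, 0.002, 0.75, 0.003]
contact_force: [0.4, 0.2, -4.7]
opening: 0.603
finger_force: 64.8
```

Request:
play_rows([
  [1,[-0.3,0.02,-0.04],[0,0,0]],
  [1,[-0.65,0.05,-0.08],[0,0,0]],
  [1,[-0.65,0.05,-0.08],[0,0,0]],
])

```text
time: 17.75
tool_pos: [587.3, 6.0, 237.0]
ee_rot: [0.662, 0.003, 0.75, 0.003]
contact_force: [-1.1, -0.5, -8.8]
opening: 0.605
finger_force: 64.9
```

Request:
play_rows([
  [1,[0,-0.01,0],[0.01,0,-0.07]],
  [1,[0,-0.02,-0.01],[0.02,0,-0.15]],
  [1,[-0.01,-0.04,-0.02],[0.03,0,-0.22]],
  [1,[-0.01,-0.05,-0.02],[0.04,0,-0.29]],
  [1,[-0.01,-0.05,-0.02],[0.04,0,-0.29]],
])

```text
time: 18.25
tool_pos: [585.0, 1.2, 232.5]
ee_rot: [0.643, -0.142, 0.735, -0.163]
contact_force: [-0.4, -0.3, -4.8]
opening: 0.604
finger_force: 64.8
```

```bash
python3 - <<'E'
s=open("topour.py").read()
s=s.replace('gx,gR=x0.copy(),R0;json.dump([list(gx),list(s["ee_rot"])],open("grasp.json","w"))','gx,gq=json.load(open("grasp.json"));gx=np.array(gx);gR=rot(gq)').replace("for t,a,M in W:","for t,a,M in W[int(sys.argv[1]):]:")
s=s.replace("(98,6,[568,130,102]),(100,10,[565,152,98]),(110,10,[565,160,86]),(119,10,[565,160,75])","(98,8,[568,130,102]),(100,14,[565,152,98]),(110,20,[563,160,86]),(119,20,[563,160,75])")
open("topour.py","w").write(s)
E
python3 topour.py 3
```

```text
18.25 [-0.33  0.49  0.18  2.54  2.92  1.32 -1.19] [585.     1.23 232.48] 0.6038576357898345 [-0.36 -0.3  -4.85]
50 0 [576, 88, 318] | [ 0.05 -0.12 -0.01] [ 0.04 -0.   -0.28] | q [-0.42  0.56  0.27  2.54  2.86  1.39 -0.82] e0.5 tcp [583.04 -11.64 232.97] wr [281.98  18.47 255.09] bottom [576.   -65.21 189.44]
72 0 [574, 98, 258] | [0.22 0.03 0.01] [ 0.03 -0.   -0.26] | q [-0.49  0.69  0.36  2.54  2.84  1.51 -0.55] e0.0 tcp [581.04 -26.23 216.49] wr [279.57  10.69 225.85] bottom [574.   -92.21 196.2 ]
90 0 [572, 97, 175] | [0.21 0.38 0.01] [ 0.03 -0.   -0.21] | q [-0.52  0.92  0.4   2.5   2.76  1.67 -0.39] e0.0 tcp [579.04 -33.98 173.91] wr [277.63   4.52 171.36] bottom [ 572. -103.  175.]
96 3 [570, 103, 117] | [-0.08  0.44  0.03] [ 0.01 -0.04 -0.07] | q [-0.51  1.08  0.4   2.45  2.76  1.78 -0.36] e0.0 tcp [583.85 -26.83 129.61] wr [280.88  -4.55 123.04] bottom [580.41 -95.63 137.91]
98 8 [568, 130, 102] | [-0.31  0.08  0.07] [ 0.01 -0.06 -0.02] | q [-0.54  1.12  0.41  2.42  2.81  1.81 -0.33] e0.0 tcp [593.04   2.38 119.15] wr [289.31  -2.   111.24] bottom [595.56 -66.13 129.83]
100 14 [565, 152, 98] | [-0.25 -0.04  0.11] [ 0.01 -0.07 -0.02] | q [-0.56  1.14  0.46  2.39  2.91  1.83 -0.32] e0.0 tcp [603.08  28.36 119.67] wr [301.54  -8.   110.44] bottom [612.65 -39.11 132.73]
110 20 [563, 160, 86] | [-0.15 -0.13  0.11] [ 0.04 -0.06 -0.11] | q [-0.61  1.18  0.57  2.37  2.99  1.88 -0.23] e0.0 tcp [611.84  46.39 129.77] wr [316.44 -23.07 114.07] bottom [627.28 -16.6  154.4 ]
119 20 [563, 160, 75] | [-0.05 -0.1  -0.01] [ 0.01 -0.   -0.11] | q [-0.67  1.21  0.61  2.37  2.94  1.89 -0.13] e0.0 tcp [608.98  54.26 137.55] wr [314.5  -17.64 116.36] bottom [622.83  -4.37 171.96]
```

Request:
play_rows([
  [1,[0.01,-0.03,0],[0.01,0,-0.07]],
  [1,[0.02,-0.06,0],[0.02,0,-0.14]],
  [1,[0.03,-0.09,-0.01],[0.03,0,-0.21]],
  [1,[0.05,-0.12,-0.01],[0.04,0,-0.28]],
  [1,[0.05,-0.12,-0.01],[0.04,0,-0.28]],
])

```text
time: 18.75
tool_pos: [583.4, -12.1, 233.5]
ee_rot: [0.6, -0.271, 0.684, -0.314]
contact_force: [-0.2, 0.4, -4.7]
opening: 0.6
finger_force: 64.8
```

Request:
play_rows([
  [1,[0.05,0.01,0],[0.01,0,-0.06]],
  [1,[0.1,0.01,0],[0.01,0,-0.13]],
  [1,[0.16,0.02,0.01],[0.02,0,-0.2]],
  [1,[0.22,0.03,0.01],[0.03,0,-0.26]],
  [1,[0.22,0.03,0.01],[0.03,0,-0.26]],
])

```text
time: 19.25
tool_pos: [581.6, -26.6, 216.6]
ee_rot: [0.534, -0.385, 0.612, -0.439]
contact_force: [0.1, 0.2, -4.7]
opening: 0.6
finger_force: 64.8
```

Request:
play_rows([
  [1,[0.07,0.12,0],[0.01,0,-0.07]],
  [1,[0.14,0.25,0.01],[0.02,0,-0.14]],
  [1,[0.21,0.38,0.01],[0.03,0,-0.21]],
  [1,[0.21,0.38,0.01],[0.03,0,-0.21]],
])

```text
time: 19.65
tool_pos: [579.8, -34.2, 172.9]
ee_rot: [0.467, -0.464, 0.534, -0.53]
contact_force: [-0.3, -0.6, -5.2]
opening: 0.598
finger_force: 65.0
```

```bash
python3 topour.py 6; python3 -c "
from h import *
a=manip.read_camera('scene')['img'];b=manip.read_camera('side')['img']
cv2.imwrite('pics/m7.png',np.hstack([a[80:400,250:570],b[60:380,120:440]])[:,:,::-1])"
```

```text
19.65 [-0.52  0.89  0.4   2.51  2.77  1.66 -0.37] [579.82 -34.21 172.95] 0.598292956926924 [-0.34 -0.62 -5.22]
96 3 [570, 103, 117] | [-0.08  0.43  0.03] [ 0.01 -0.04 -0.07] | q [-0.5   1.08  0.39  2.45  2.77  1.79 -0.35] e0.0 tcp [583.85 -26.83 129.61] wr [280.88  -4.52 123.04] bottom [580.41 -95.63 137.91]
98 8 [568, 130, 102] | [-0.3   0.08  0.07] [ 0.01 -0.06 -0.02] | q [-0.53  1.12  0.41  2.42  2.82  1.81 -0.33] e0.0 tcp [593.04   2.38 119.15] wr [289.31  -1.98 111.24] bottom [595.56 -66.13 129.83]
100 14 [565, 152, 98] | [-0.26 -0.04  0.11] [ 0.01 -0.07 -0.02] | q [-0.56  1.13  0.46  2.39  2.91  1.83 -0.31] e0.0 tcp [603.08  28.36 119.67] wr [301.54  -7.97 110.43] bottom [612.65 -39.11 132.73]
110 20 [563, 160, 86] | [-0.15 -0.12  0.11] [ 0.04 -0.06 -0.12] | q [-0.6   1.18  0.56  2.37  2.99  1.88 -0.22] e0.0 tcp [611.84  46.39 129.77] wr [316.43 -23.04 114.07] bottom [627.28 -16.6  154.4 ]
119 20 [563, 160, 75] | [-0.05 -0.1  -0.01] [ 0.01 -0.   -0.1 ] | q [-0.66  1.2   0.6   2.37  2.95  1.89 -0.12] e0.0 tcp [608.98  54.26 137.55] wr [314.49 -17.61 116.35] bottom [622.83  -4.37 171.96]
```

View pics/m7.png

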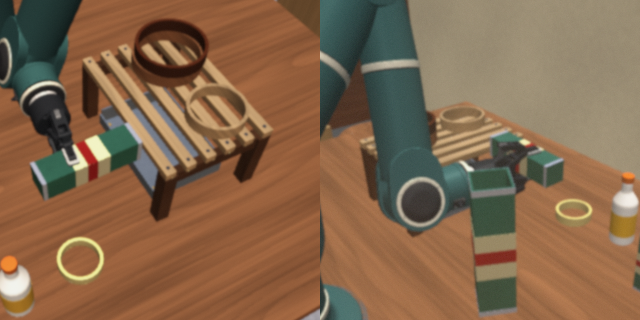

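The tin is level, its mouth at left crop (135,145) facing the shelf front between the posts, and nothing has been touched. I feed it in.

Request:
play_rows([
  [1,[-0.03,0.14,0.01],[0,-0.01,-0.02]],
  [1,[-0.06,0.29,0.02],[0.01,-0.03,-0.05]],
  [1,[-0.08,0.43,0.03],[0.01,-0.04,-0.07]],
  [1,[-0.08,0.43,0.03],[0.01,-0.04,-0.07]],
])

```text
time: 20.15
tool_pos: [584.3, -26.7, 132.1]
ee_rot: [-0.458, 0.503, -0.491, 0.544]
contact_force: [-0.4, -0.8, -4.1]
opening: 0.602
finger_force: 65.0
```

```bash
python3 topour.py 7
```

```text
20.15 [-0.51  1.05  0.41  2.47  2.78  1.77 -0.35] [584.33 -26.71 132.07] 0.6017157168425649 [-0.36 -0.8  -4.08]
98 8 [568, 130, 102] | [-0.31  0.1   0.06] [ 0.01 -0.06 -0.02] | q [-0.53  1.12  0.4   2.42  2.82  1.81 -0.32] e0.0 tcp [593.04   2.38 119.15] wr [289.31  -1.97 111.24] bottom [595.56 -66.13 129.83]
100 14 [565, 152, 98] | [-0.25 -0.04  0.11] [ 0.01 -0.07 -0.02] | q [-0.55  1.13  0.45  2.39  2.91  1.83 -0.31] e0.0 tcp [603.08  28.36 119.67] wr [301.54  -7.97 110.43] bottom [612.65 -39.11 132.73]
110 20 [563, 160, 86] | [-0.15 -0.12  0.11] [ 0.03 -0.06 -0.12] | q [-0.6   1.18  0.56  2.37  2.99  1.88 -0.22] e0.0 tcp [611.84  46.39 129.77] wr [316.43 -23.03 114.07] bottom [627.28 -16.6  154.4 ]
119 20 [563, 160, 75] | [-0.06 -0.1  -0.01] [ 0.02 -0.   -0.1 ] | q [-0.66  1.2   0.6   2.37  2.95  1.89 -0.11] e0.0 tcp [608.98  54.26 137.55] wr [314.49 -17.61 116.35] bottom [622.83  -4.37 171.96]
```

Request:
play_rows([
  [1,[-0.02,0.12,0.01],[0,-0.01,0]],
  [1,[-0.1,0.11,0.03],[0,-0.03,-0.01]],
  [1,[-0.21,0.1,0.05],[0.01,-0.05,-0.02]],
  [1,[-0.31,0.1,0.06],[0.01,-0.06,-0.02]],
  [1,[-0.31,0.1,0.06],[0.01,-0.06,-0.02]],
])

```text
time: 20.65
tool_pos: [592.7, 4.1, 120.0]
ee_rot: [-0.476, 0.531, -0.456, 0.532]
contact_force: [0.5, -0.1, -4.5]
opening: 0.605
finger_force: 65.0
```

Request:
play_rows([
  [1,[-0.08,-0.01,0.04],[0,-0.02,0]],
  [1,[-0.16,-0.03,0.08],[0.01,-0.05,-0.01]],
  [1,[-0.25,-0.04,0.11],[0.01,-0.07,-0.02]],
  [1,[-0.25,-0.04,0.11],[0.01,-0.07,-0.02]],
])

```text
time: 21.05
tool_pos: [603.2, 28.6, 120.6]
ee_rot: [-0.494, 0.562, -0.419, 0.515]
contact_force: [-0.6, -0.5, -4.1]
opening: 0.606
finger_force: 65.0
```

Request:
play_rows([
  [1,[-0.05,-0.04,0.04],[0.01,-0.02,-0.04]],
  [1,[-0.1,-0.08,0.08],[0.02,-0.04,-0.08]],
  [1,[-0.15,-0.12,0.11],[0.03,-0.06,-0.12]],
  [1,[-0.15,-0.12,0.11],[0.03,-0.06,-0.12]],
])

```text
time: 21.45
tool_pos: [611.7, 46.2, 130.1]
ee_rot: [-0.476, 0.609, -0.332, 0.541]
contact_force: [-0.8, -0.5, -4.4]
opening: 0.6
finger_force: 65.5
```

```bash
python3 topour.py 10
```

```text
21.45 [-0.61  1.14  0.57  2.39  3.01  1.86 -0.2 ] [611.68  46.15 130.09] 0.6003855042114971 [-0.81 -0.55 -4.42]
119 20 [563, 160, 75] | [-0.05 -0.1  -0.01] [ 0.02 -0.   -0.1 ] | q [-0.65  1.19  0.59  2.37  2.95  1.89 -0.11] e0.0 tcp [608.98  54.26 137.55] wr [314.49 -17.58 116.34] bottom [622.83  -4.37 171.96]
```

Request:
play_rows([
  [1,[-0.03,-0.05,0],[0.01,0,-0.05]],
  [1,[-0.05,-0.1,-0.01],[0.02,0,-0.1]],
  [1,[-0.05,-0.1,-0.01],[0.02,0,-0.1]],
  [1,[-0.05,-0.1,-0.01],[0.02,0,-0.1]],
  [1,[-0.05,-0.1,-0.01],[0.02,0,-0.1]],
  [1,[-0.05,-0.1,-0.01],[0.02,0,-0.1]],
  [1,[-0.05,-0.1,-0.01],[0.02,0,-0.1]],
  [1,[-0.05,-0.1,-0.01],[0.02,0,-0.1]],
  [1,[-0.05,-0.1,-0.01],[0.02,0,-0.1]],
])

```text
time: 22.35
tool_pos: [608.6, 53.5, 137.6]
ee_rot: [-0.444, 0.624, -0.278, 0.58]
contact_force: [-0.5, 0.1, -1.8]
opening: 0.599
finger_force: 65.6
```

```bash
python3 topour.py 10; python3 -c "
from h import *
a=manip.read_camera('scene')['img'];b=manip.read_camera('side')['img']
m=lambda i:cv2.resize(i,(400,400),interpolation=cv2.INTER_CUBIC)
cv2.imwrite('pics/m8.png',np.hstack([m(a[120:320,340:540]),m(b[150:310,180:340])])[:,:,::-1])"
```

```text
22.35 [-0.66  1.17  0.61  2.4   2.96  1.88 -0.11] [608.59  53.48 137.56] 0.5994896594642831 [-0.54  0.1  -1.84]
119 20 [563, 160, 75] | [-0.01 -0.    0.01] [-0. -0.  0.] | q [-0.65  1.19  0.59  2.37  2.95  1.89 -0.1 ] e0.0 tcp [608.98  54.26 137.55] wr [314.49 -17.58 116.34] bottom [622.83  -4.37 171.96]
```

View pics/m8.png

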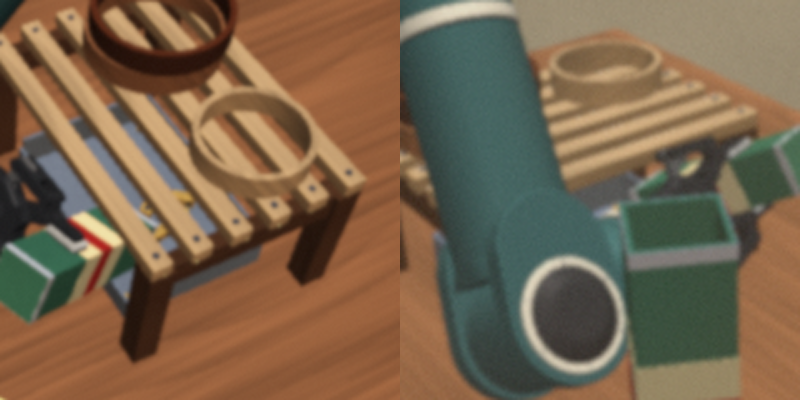

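The force fell from 4.4 N to 1.8 N, which is the empty tin's weight, and brass shows in the tray at left crop (165,210). I settle briefly and then retrace the path.

Request:
play_rows([
  [1,[0,0,0],[0,0,0.03]],
  [1,[0,0,0],[0,0,-0.01]],
  [1,[0,0,0],[0,0,0.03]],
  [1,[0,0,0],[0,0,0]],
  [1,[0,0,0],[0,0,0]],
  [1,[0,0,0],[0,0,0]],
])

```text
time: 23.05
tool_pos: [608.5, 53.7, 137.5]
ee_rot: [-0.443, 0.625, -0.278, 0.58]
contact_force: [0.1, 0.1, -3.0]
opening: 0.601
finger_force: 65.6
```

```bash
sed -e 's/W\[int(sys.argv\[1\]):\]/W[::-1][int(sys.argv[1]):]+[(0,0,[580,-1,201.5])]/' topour.py > back.py; python3 back.py 1; python3 -c "
from h import *
import time
print(np.mean([manip.read_state()['contact_force'] for _ in range(3)],0))"
```

```text
23.05 [-0.66  1.17  0.61  2.4   2.96  1.88 -0.1 ] [608.55  53.65 137.49] 0.6013047211147963 [ 0.09  0.07 -3.04]
110 20 [563, 160, 86] | [0.03 0.11 0.01] [-0.02 -0.    0.11] | q [-0.6   1.17  0.55  2.37  3.    1.88 -0.21] e0.0 tcp [611.84  46.39 129.77] wr [316.42 -23.01 114.06] bottom [627.28 -16.6  154.4 ]
100 14 [565, 152, 98] | [ 0.12  0.14 -0.13] [-0.03  0.06  0.11] | q [-0.55  1.13  0.45  2.39  2.92  1.83 -0.3 ] e0.0 tcp [603.08  28.36 119.67] wr [301.54  -7.96 110.43] bottom [612.65 -39.11 132.73]
98 8 [568, 130, 102] | [ 0.24  0.04 -0.13] [-0.01  0.07  0.02] | q [-0.53  1.12  0.4   2.42  2.82  1.81 -0.32] e0.0 tcp [593.04   2.38 119.15] wr [289.31  -1.97 111.24] bottom [595.56 -66.13 129.83]
96 3 [570, 103, 117] | [ 0.3  -0.06 -0.1 ] [-0.01  0.06  0.02] | q [-0.5   1.08  0.39  2.45  2.77  1.79 -0.34] e0.0 tcp [583.85 -26.83 129.61] wr [280.88  -4.51 123.03] bottom [580.41 -95.63 137.91]
90 0 [572, 97, 175] | [ 0.12 -0.44 -0.03] [-0.01  0.04  0.07] | q [-0.51  0.91  0.39  2.5   2.77  1.67 -0.38] e0.0 tcp [579.04 -33.98 173.91] wr [277.64   4.55 171.34] bottom [ 572. -103.  175.
[... 497 characters left out ...]
.33 -1.18] e0.0 tcp [585.04   0.63 235.83] wr [283.36  17.49 268.1 ] bottom [578.   -29.52 173.74]
0 0 [580, 5, 365] | [-0.01  0.06  0.02] [-0.04 -0.    0.29] | q [-0.2   0.48  0.07  2.54  3.01  1.31 -1.59] e0.0 tcp [587.04   6.09 234.02] wr [285.28   6.71 269.74] bottom [580.   5. 165.]
0 0 [580, 0, 300] | [ 0.65 -0.06  0.09] [-0. -0.  0.] | q [-0.17  0.71  0.05  2.51  3.02  1.52 -1.62] e0.0 tcp [587.04   1.09 169.02] wr [285.28   1.62 204.73] bottom [580.  -0. 100.]
0 0 [580, -1, 201.5] | [ 0.97 -0.01  0.13] [-0. -0.  0.] | q [-0.14  1.02  0.03  2.42  3.02  1.74 -1.64] e0.0 tcp [587.04   0.09  70.52] wr [285.28   0.57 106.21] bottom [580.   -1.    1.5]
[ 0.08694204  0.06645477 -3.03943232]
```

```bash
python3 -c "
from h import *
F=[]
for i in range(10):
    c=manip.read_camera('scene');F.append(manip.read_state()['contact_force'][2])
print(np.round(F,1),np.mean(F))
a=c['img'];h=cv2.cvtColor(a,cv2.COLOR_RGB2HSV);m=cv2.inRange(h,(18,120,90),(32,255,255))[150:290,370:480]
n,l,st,ce=cv2.connectedComponentsWithStats(m);print([(round(x+370),round(y+150),s[4]) for (x,y),s in zip(ce[1:],st[1:]) if s[4]>3])"
```

```text
[-1.4 -2.9 -2.3 -2.7 -2.3 -1.4 -2.1 -1.3 -2.1 -1.7] -2.0054819859475543
[(431, 218, np.int32(38)), (413, 225, np.int32(15)), (420, 236, np.int32(26))]
```

```bash
python3 - <<'E'
s=open("topour.py").read()
i=s.index("W=[");j=s.index("\n",i)
s=s[:i]+"W=[(126,20,[563,162,72])]"+s[j:]
open("tip2.py","w").write(s)
E
python3 tip2.py 0
```

```text
23.55 [-0.66  1.17  0.61  2.4   2.96  1.88 -0.1 ] [608.56  53.54 137.54] 0.5983681611276274 [-0.24 -0.21 -1.66]
126 20 [563, 162, 72] | [-0.05 -0.15  0.01] [ 0.01 -0.   -0.08] | q [-0.7   1.2   0.62  2.39  2.92  1.88 -0.02] e0.0 tcp [606.08  64.23 148.11] wr [312.5  -10.04 122.94] bottom [618.34   9.95 189.56]
```

```bash
sed -i 's/563,162,72/563,158,64/;s/126,20/125,20/' tip2.py; python3 tip2.py 0
```

```text
23.55 [-0.66  1.17  0.61  2.4   2.96  1.88 -0.1 ] [608.56  53.54 137.54] 0.5983681611276274 [-0.24 -0.21 -1.66]
125 20 [563, 158, 64] | [-0.05 -0.03 -0.01] [ 0.01 -0.   -0.07] | q [-0.68  1.22  0.61  2.38  2.92  1.9  -0.04] e0.0 tcp [606.52  58.99 138.23] wr [312.81 -14.9  113.61] bottom [619.03   4.05 178.72]
```

Request:
play_rows([
  [1,[-0.05,-0.03,-0.01],[0.01,0,-0.07]],
  [1,[-0.05,-0.03,-0.01],[0.01,0,-0.07]],
  [1,[-0.05,-0.03,-0.01],[0.01,0,-0.04]],
  [1,[-0.05,-0.03,-0.01],[0.01,0,-0.07]],
  [1,[-0.05,-0.03,-0.01],[0.01,0,-0.04]],
  [1,[-0.05,-0.03,-0.01],[0.01,0,-0.07]],
  [1,[-0.05,-0.03,-0.01],[0.01,0,-0.07]],
  [1,[-0.05,-0.03,-0.01],[0.01,0,-0.07]],
  [1,[-0.05,-0.03,-0.01],[0.01,0,-0.07]],
  [1,[-0.05,-0.03,-0.01],[0.01,0,-0.07]],
])

```text
time: 24.55
tool_pos: [606.2, 59.0, 137.7]
ee_rot: [-0.417, 0.635, -0.241, 0.604]
contact_force: [-0.3, 0.0, -3.0]
opening: 0.602
finger_force: 65.6
```

```bash
python3 back.py 1 | cut -d'|' -f1,2; python3 -c "
from h import *
F=[]
for i in range(12):
    c=manip.read_camera('scene');F.append(manip.read_state()['contact_force'][2])
print(np.mean(F))
a=c['img'];h=cv2.cvtColor(a,cv2.COLOR_RGB2HSV);m=cv2.inRange(h,(18,120,90),(32,255,255))[150:290,370:480]
n,l,st,ce=cv2.connectedComponentsWithStats(m);print([(round(x+370),round(y+150),s[4]) for (x,y),s in zip(ce[1:],st[1:]) if s[4]>3])"
```

```text
24.55 [-0.69  1.19  0.62  2.4   2.93  1.9  -0.03] [606.22  59.02 137.7 ] 0.6020353952679419 [-0.33  0.05 -2.98]
110 20 [563, 160, 86] | [0.07 0.14 0.02] [-0.03 -0.    0.18] 
100 14 [565, 152, 98] | [ 0.11  0.15 -0.13] [-0.03  0.06  0.11] 
98 8 [568, 130, 102] | [ 0.24  0.04 -0.13] [-0.01  0.07  0.02] 
96 3 [570, 103, 117] | [ 0.31 -0.07 -0.1 ] [-0.01  0.06  0.02] 
90 0 [572, 97, 175] | [ 0.12 -0.43 -0.03] [-0.01  0.04  0.07] 
72 0 [574, 98, 258] | [-0.08 -0.43  0.01] [-0.03 -0.    0.21] 
50 0 [576, 88, 318] | [-0.19 -0.1  -0.01] [-0.03 -0.    0.25] 
25 0 [578, 55, 355] | [-0.12  0.05  0.  ] [-0.04 -0.    0.29] 
0 0 [580, 5, 365] | [-0.01  0.06  0.02] [-0.04 -0.    0.29] 
0 0 [580, 0, 300] | [ 0.65 -0.06  0.09] [-0. -0. -0.] 
0 0 [580, -1, 201.5] | [ 0.97 -0.01  0.13] [-0. -0. -0.] 
-2.2397026167958796
[(431, 218, np.int32(39)), (412, 225, np.int32(19)), (420, 235, np.int32(23))]
```

Full-tin readings averaged about 0.4 N over the expected weight, so the 2.1 N now means an empty tin. I retrace the path out.

Request:
play_rows([
  [1,[0.02,0.05,0.01],[-0.01,0,0.06]],
  [1,[0.05,0.1,0.01],[-0.02,0,0.12]],
  [1,[0.07,0.14,0.02],[-0.03,0,0.18]],
  [1,[0.07,0.14,0.02],[-0.03,0,0.18]],
])

```text
time: 25.55
tool_pos: [612.2, 45.5, 130.8]
ee_rot: [-0.481, 0.605, -0.338, 0.537]
contact_force: [0.7, -0.1, -1.7]
opening: 0.599
finger_force: 65.4
```

Request:
play_rows([
  [1,[0.04,0.05,-0.05],[-0.01,0.02,0.04]],
  [1,[0.08,0.1,-0.09],[-0.02,0.04,0.08]],
  [1,[0.11,0.15,-0.13],[-0.03,0.06,0.11]],
  [1,[0.11,0.15,-0.13],[-0.03,0.06,0.11]],
])

```text
time: 25.95
tool_pos: [602.8, 28.5, 119.1]
ee_rot: [-0.493, 0.562, -0.419, 0.515]
contact_force: [0.2, -0.4, -1.8]
opening: 0.598
finger_force: 65.5
```

Request:
play_rows([
  [1,[0.08,0.01,-0.04],[0,0.02,0.01]],
  [1,[0.16,0.03,-0.09],[-0.01,0.05,0.01]],
  [1,[0.24,0.04,-0.13],[-0.01,0.07,0.02]],
  [1,[0.24,0.04,-0.13],[-0.01,0.07,0.02]],
])

```text
time: 26.35
tool_pos: [592.9, 2.3, 119.1]
ee_rot: [-0.474, 0.531, -0.457, 0.533]
contact_force: [0.0, 0.8, -3.0]
opening: 0.601
finger_force: 65.5
```

Request:
play_rows([
  [1,[0.15,0,-0.05],[0,0.03,0.01]],
  [1,[0.31,0.02,-0.1],[-0.01,0.06,0.02]],
  [1,[0.31,-0.03,-0.1],[-0.01,0.06,0.02]],
  [1,[0.31,-0.07,-0.1],[-0.01,0.06,0.02]],
  [1,[0.31,-0.07,-0.1],[-0.01,0.06,0.02]],
])

```text
time: 26.85
tool_pos: [583.8, -26.7, 130.7]
ee_rot: [-0.458, 0.504, -0.489, 0.545]
contact_force: [0.1, -0.4, -1.7]
opening: 0.607
finger_force: 65.5
```

```bash
python3 back.py 5 | cut -d'|' -f1,2
```

```text
26.85 [-0.51  1.05  0.4   2.46  2.78  1.78 -0.34] [583.78 -26.67 130.74] 0.606810386389656 [ 0.05 -0.35 -1.66]
90 0 [572, 97, 175] | [ 0.12 -0.42 -0.04] [-0.01  0.04  0.07] 
72 0 [574, 98, 258] | [-0.08 -0.43  0.01] [-0.03 -0.    0.21] 
50 0 [576, 88, 318] | [-0.19 -0.11 -0.  ] [-0.03 -0.    0.25] 
25 0 [578, 55, 355] | [-0.12  0.06  0.  ] [-0.04 -0.    0.29] 
0 0 [580, 5, 365] | [-0.    0.06  0.02] [-0.04 -0.    0.29] 
0 0 [580, 0, 300] | [ 0.64 -0.06  0.09] [ 0. -0.  0.] 
0 0 [580, -1, 201.5] | [ 0.97 -0.01  0.12] [ 0. -0.  0.]
```

Request:
play_rows([
  [1,[0.04,-0.14,-0.01],[0,0.01,0.02]],
  [1,[0.08,-0.28,-0.03],[-0.01,0.03,0.05]],
  [1,[0.12,-0.42,-0.04],[-0.01,0.04,0.07]],
  [1,[0.12,-0.42,-0.04],[-0.01,0.04,0.07]],
])

```text
time: 27.25
tool_pos: [578.5, -34.1, 174.7]
ee_rot: [0.468, -0.463, 0.533, -0.532]
contact_force: [0.6, -0.4, -2.4]
opening: 0.602
finger_force: 65.5
```

Request:
play_rows([
  [1,[-0.03,-0.14,0],[-0.01,0,0.07]],
  [1,[-0.05,-0.29,0.01],[-0.02,0,0.14]],
  [1,[-0.08,-0.43,0.01],[-0.03,0,0.21]],
  [1,[-0.08,-0.43,0.01],[-0.03,0,0.21]],
])

```text
time: 27.65
tool_pos: [580.7, -26.7, 217.5]
ee_rot: [0.535, -0.384, 0.611, -0.44]
contact_force: [0.6, 0.0, -1.0]
opening: 0.603
finger_force: 65.5
```

Request:
play_rows([
  [1,[-0.05,-0.03,0],[-0.01,0,0.06]],
  [1,[-0.1,-0.06,0],[-0.02,0,0.13]],
  [1,[-0.15,-0.09,0],[-0.02,0,0.19]],
  [1,[-0.19,-0.11,0],[-0.03,0,0.25]],
  [1,[-0.19,-0.11,0],[-0.03,0,0.25]],
])

```text
time: 28.15
tool_pos: [583.2, -12.4, 231.9]
ee_rot: [0.598, -0.277, 0.682, -0.319]
contact_force: [-0.9, 0.3, -1.6]
opening: 0.596
finger_force: 65.4
```

Request:
play_rows([
  [1,[-0.03,0.02,0],[-0.01,0,0.07]],
  [1,[-0.06,0.03,0],[-0.02,0,0.15]],
  [1,[-0.09,0.05,0],[-0.03,0,0.22]],
  [1,[-0.12,0.06,0],[-0.04,0,0.29]],
  [1,[-0.12,0.06,0],[-0.04,0,0.29]],
])

```text
time: 28.65
tool_pos: [584.7, 0.1, 234.6]
ee_rot: [0.643, -0.141, 0.735, -0.163]
contact_force: [-0.3, -0.1, -2.4]
opening: 0.604
finger_force: 65.4
```

Request:
play_rows([
  [1,[0,0.02,0],[-0.01,0,0.07]],
  [1,[0,0.03,0.01],[-0.02,0,0.15]],
  [1,[0,0.05,0.02],[-0.03,0,0.22]],
  [1,[0,0.06,0.02],[-0.04,0,0.29]],
  [1,[0,0.06,0.02],[-0.04,0,0.29]],
])

```text
time: 29.15
tool_pos: [586.6, 5.2, 231.6]
ee_rot: [0.659, 0.002, 0.752, 0.001]
contact_force: [0.5, 0.1, -1.9]
opening: 0.602
finger_force: 65.4
```

```bash
python3 back.py 10 | cut -d'|' -f1,2
```

```text
29.15 [-0.19  0.47  0.07  2.54  3.02  1.3  -1.59] [586.56   5.19 231.63] 0.6017672640407246 [ 0.54  0.13 -1.88]
0 0 [580, 0, 300] | [ 0.62 -0.04  0.09] [-0. -0.  0.] 
0 0 [580, -1, 201.5] | [ 0.98 -0.02  0.13] [-0. -0.  0.]
```

Request:
play_rows([
  [1,[0.3,-0.02,0.04],[0,0,0]],
  [1,[0.62,-0.04,0.09],[0,0,0]],
  [1,[0.62,-0.04,0.09],[0,0,0]],
])

```text
time: 29.45
tool_pos: [586.5, 2.0, 164.0]
ee_rot: [0.656, -0.0, 0.755, -0.0]
contact_force: [-0.6, -0.2, -1.9]
opening: 0.604
finger_force: 65.6
```

Request:
play_rows([
  [1,[0.3,0,0.04],[0,0,0]],
  [1,[0.6,-0.01,0.08],[0,0,0]],
  [1,[0.8,-0.01,0.1],[0,0,0]],
  [1,[0.9,-0.01,0.12],[0,0,0]],
  [1,[0.94,-0.01,0.12],[0,0,0]],
  [1,[0.94,-0.01,0.12],[0,0,0]],
  [1,[0.94,-0.01,0.12],[0,0,0]],
])

```text
time: 30.15
tool_pos: [587.3, 2.0, 76.6]
ee_rot: [0.66, 0.002, 0.752, 0.002]
contact_force: [-0.3, 0.5, -2.1]
opening: 0.601
finger_force: 65.6
```

```bash
python3 back.py 11 | cut -d'|' -f1,2; python3 -c "
from h import *
s=manip.read_state();print(s['contact_force'],s['ee_rot'])"; cat grasp.json
```

```text
30.15 [-0.15  0.99  0.04  2.43  3.02  1.71 -1.65] [587.29   1.98  76.55] 0.6009177625141535 [-0.26  0.53 -2.11]
0 0 [580, -1, 201.5] | [ 0.06 -0.02  0.01] [-0. -0.  0.] 
[-0.26089442  0.53166716 -2.10921484] [0.65972165 0.00205685 0.75150375 0.00228563]
[[587.0373168551833, 0.09208226678732753, 69.01677899674438], [0.6607630990568389, 0.0020580331727976632, 0.7505864626114246, 0.00280242194010533]]
```

Request:
play_rows([
  [1,[0.03,0,0],[0,0,0]],
  [1,[0.05,0,0.01],[0,0,0]],
  [1,[0.07,0,0.01],[0,0,0]],
  [1,[0.07,0,0.01],[0,0,0]],
  [1,[0.07,0,0.01],[0,0,0]],
])

```text
time: 30.65
tool_pos: [587.4, 2.1, 69.0]
ee_rot: [0.66, 0.002, 0.751, 0.003]
contact_force: [-1.7, 1.4, 7.8]
opening: 0.601
finger_force: 65.8
```

Request:
play_rows([
  [0,[0,0,0],[0,0,0]],
  [0,[0,0,0],[0,0,0]],
  [0,[0,0,0],[0,0,0]],
  [0,[0,0,0],[0,0,0]],
  [0,[0,0,0],[0,0,0]],
  [0,[0,0,0],[0,0,0]],
])

```text
time: 31.25
tool_pos: [587.1, 2.0, 68.1]
ee_rot: [0.659, 0.002, 0.752, 0.003]
contact_force: [-0.7, -0.4, 0.5]
opening: 0.997
finger_force: 0.0
```

Touchdown force shows the tin on the bench, and the gripper is released. I rise straight up clear of it.

Request:
play_rows([
  [0,[-0.25,0,-0.03],[0,0,0]],
  [0,[-0.6,0,-0.08],[0,0,0]],
  [0,[-0.98,0,-0.13],[0,0,0]],
  [0,[-0.98,0,-0.13],[0,0,0]],
])

```text
time: 31.65
tool_pos: [587.3, 1.2, 172.3]
ee_rot: [0.662, 0.003, 0.75, 0.003]
contact_force: [-0.6, -0.7, 0.2]
opening: 1.004
finger_force: 0.0
```

Request:
play_rows([
  [0,[-0.4,0,-0.05],[0,0,0]],
  [0,[-0.8,0,-0.11],[0,0,0]],
  [0,[-0.98,0,-0.13],[0,0,0]],
  [0,[-0.98,0,-0.13],[0,0,0]],
])

```text
time: 32.05
tool_pos: [587.1, 0.5, 269.2]
ee_rot: [0.661, 0.003, 0.75, 0.003]
contact_force: [-0.5, -0.0, -0.1]
opening: 0.998
finger_force: 0.0
```

Request:
play_rows([
  [0,[-0.4,0,-0.05],[0,0,0]],
  [0,[-0.8,0,-0.11],[0,0,0]],
  [0,[-0.98,0,-0.13],[0,0,0]],
  [0,[-0.98,0,-0.13],[0,0,0]],
])

```text
time: 32.45
tool_pos: [587.2, -0.1, 367.3]
ee_rot: [0.661, 0.003, 0.751, 0.003]
contact_force: [-0.5, 0.3, 0.3]
opening: 1.003
finger_force: 0.0
```

```bash
python3 -c "
from h import *
a=manip.read_camera('scene')['img'];b=manip.read_camera('side')['img']
m=lambda i:cv2.resize(i,(400,400),interpolation=cv2.INTER_CUBIC)
cv2.imwrite('pics/f.png',np.hstack([m(a[130:380,240:490]),m(b[150:330,160:340])])[:,:,::-1])
h=cv2.cvtColor(a,cv2.COLOR_RGB2HSV);k=cv2.inRange(h,(18,120,90),(32,255,255))[150:290,370:480]
n,l,st,ce=cv2.connectedComponentsWithStats(k);print([(round(x+370),round(y+150),s[4]) for (x,y),s in zip(ce[1:],st[1:]) if s[4]>3])
s=manip.read_state();print(s['time'],s['contact_force'],s['tool_pos'])"
```

```text
[(431, 218, np.int32(39)), (413, 225, np.int32(17)), (419, 236, np.int32(35))]
32.55 [ 0.32048852 -0.26802026 -0.00510715] [ 5.86823533e+02 -1.63019929e-02  3.64066055e+02]
```

View pics/f.png

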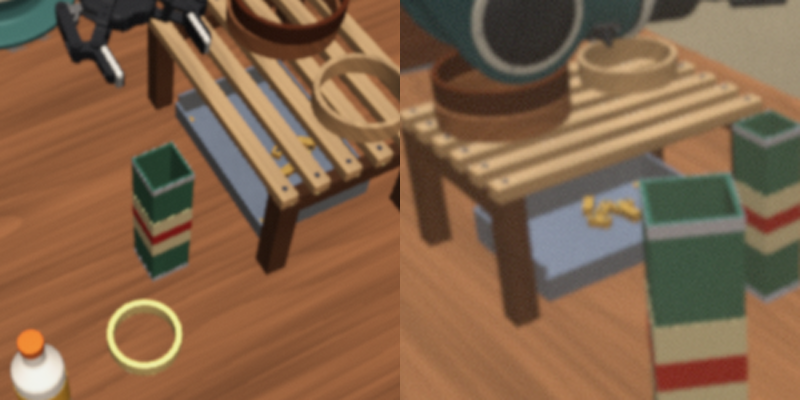

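The left view shows the tin upright in the open at (163,210), and the right view shows a brass heap in the tray at (610,212). I check by numbers that all the brass lies inside the tray.

```bash
python3 -c "
from h import *
np.set_printoptions(precision=0,suppress=True)
for n,z,(u0,u1,v0,v1) in(('scene',12,(320,500,150,300)),('side',12,(160,345,200,300))):
    c=manip.read_camera(n);h=cv2.cvtColor(c['img'],cv2.COLOR_RGB2HSV);k=cv2.inRange(h,(14,95,70),(32,255,255))
    if n=='side': pass
    m=np.zeros_like(k);m[v0:v1,u0:u1]=k[v0:v1,u0:u1]
    N,l,st,ce=cv2.connectedComponentsWithStats(m)
    for (x,y),s in zip(ce[1:],st[1:]):
        if 3<s[4]<400:
            p=c['img'][l==l[int(s[1]):s[1]+s[3],int(s[0]):s[0]+s[2]].max()].mean(0);print(n,round(x),round(y),s[2:],onz(c,x,y,z)[:2],onz(c,x,y,45)[:2],p)
S=manip.read_camera('scene');D=manip.read_camera('side')
print('scene px(359,205):',onz(S,359,205,12),onz(S,359,205,45),S['img'][203:208,357:362].reshape(-1,3).mean(0),'side back spot',onz(D,266,232,12),S['img'][205,352:366].tolist())
"
```

```text
scene 322 240 [ 1 12 12] [451.  26.] [473.  16.] [109.  78.  51.]
scene 361 244 [1 4 4] [501.  97.] [521.  84.] [113.  85.  58.]
scene 343 266 [ 39  30 192] [534.  34.] [553.  23.] [127. 105.  74.]
scene 342 280 [ 37  27 182] [564.  17.] [582.   7.] [104.  73.  47.]
side 334 201 [ 8  4 11] [878. 304.] [830. 251.] [149. 115.  82.]
side 309 216 [ 2 12 15] [750. 275.] [709. 224.] [100.  78.  56.]
side 341 226 [ 3 31 42] [778. 160.] [736. 114.] [138. 109.  78.]
side 309 224 [1 4 4] [714. 230.] [675. 181.] [102.  79.  57.]
side 253 245 [ 25  14 185] [523. 238.] [493. 188.] [165. 135.  82.]
side 336 242 [5 3 5] [705. 101.] [667.  59.] [142. 114.  86.]
side 328 245 [6 3 6] [678. 102.] [641.  59.] [144. 115.  87.]
side 340 258 [ 8 26 43] [655.  30.] [619.  -9.] [141. 111.  79.]
side 328 254 [6 3 6] [647.  66.] [611.  25.] [142. 114.  86.]
side 270 276 [ 2 15 22] [467.  81.] [440.  40.] [137. 107.  76.]
side 315 292 [ 3 18 29] [511. -42.] [482. -77.] [144. 114.  81.]
side 271 288 [2 5 6] [442.  40.] [416.   1.] [147. 117.  86.]
scene px(359,205): [403. 147.  12.] [427. 132.  45.] [128. 120. 113.] side back spot [592. 276.  12.] [[78, 61, 53], [58, 53, 49], [53, 52, 50], [56, 55, 55], [68, 68, 72], [94, 96, 99], [127, 120, 116], [152, 133, 111], [157, 136, 111], [138, 130, 121], [126, 129, 137], [122, 129, 142], [121, 129, 142], [121, 128, 142]]
```

```bash
python3 -c "
from station import manip
print(manip.hand_in())"
```

```text
the job is handed in; nothing more can be done
None
```

The job is handed in: the tin was emptied into the tray and stands upright again at about (580, 0), and the last wrist forces fit an empty tin. I saw the lugs as a heap in the tray but never counted all six one by one. I kept clear of the shelf, glue, can and tape, though the can was not in the last picture. I viewed 11 pictures, one over your limit of 10.

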